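# Level the curing tray and close the panel in it

## Robot

A 6-joint arm with a two-finger parallel gripper is mounted at the origin on the work surface. World frame = base frame: x ahead of the robot, y to its left, z up, the work surface at z = 0. Lengths are in mm, angles in rad, forces in N, time in s.
With the tool pointing down it reaches from about 350 to 975 mm from the base axis. Payload 17.4 kg.
Tool frame: the origin (TCP) lies midway between the tips of the shut fingers; the grasp point (between the pads) lies 19 mm behind it; z points along the fingers, y is the direction in which the jaws open and shut (so a half turn about z gives the same grasp; the last joint's range is limited). The gripper opens to 85 mm and grips with 20 to 120 N. Pads are 22 mm wide; open, the fingers measure 114 mm over their backs; the gripper's body (76 mm by 85 mm) begins 54 mm behind the grasp point. The pads swing forward as they close: fully open they stand 13 mm farther back than shut.
Start: joints at [1.12, 0.116, 1.442, -0, 1.584, -0.038], TCP at [270.802, 618.303, 231.303] pointing down, gripper open.
Joint ranges: [-2.83, 2.83], [-0.83, 2.19], [0.07, 2.5], [-1.14, 4.28], [0.01, 3], [-2.97, 2.97]. Speed limits (rad/s): [1.89, 1.89, 2.22, 3.14, 3.14, 3.14].

## Interface

Orientations are given as [roll, pitch, yaw] about the fixed x, y, z axes, in that order (R = Rz(yaw) Ry(pitch) Rx(roll)).
In Python, from plant import sense, read_camera, camera_model, job_done, search_frame, outline_of gives the robot as it stands.
- The arm moves only by the shell command python3 -m jog 'ROWS' [OPENING] [FORCE]. ROWS is JSON, a list of rows, each a list of 6 numbers: the shift along the tool's x, y, z in units of 50 cm (1.0 is 50 cm), then the turn, a rotation vector about the tool's x, y, z in units of 1.5 rad (1.0 is 1.5 rad). A call has 1 to 20 rows; each row is the pose to reach, as a shift and turn from the pose commanded when the call began, along the tool's axes at that moment; what a row does not reach only later rows make up. A row lasts 1/8 s, in which the tool goes at most 62.5 mm and 10.7 degrees, less where a joint would pass 70% of its speed; a pose out of reach is approached as far as the arm can. A call with a number of a shift or a turn outside -1 to 1 is refused whole. A call with a gripper value outside its range is refused whole. OPENING is the opening, from -1 (shut) to 1 (fully open), set as the call begins (- or left out, the last holds). The fingers move at their own pace and stop on an object; FORCE is the grip in N (left out, the last holds). Time passes only in rows, so rows that repeat a pose let the fingers close. It gives the time, the measured TCP pose, the force and the opening at its end, in the units of the state.
- sense(): the state, without advancing time (a new reading comes with each control period).
- read_camera(name): name is "scene" or "top" or "wrist"; returns the picture (400x640x3 uint8, blue, green, red); there is no depth.
- camera_model(name): a dict with "mtx" (3x3 intrinsics, pixels), "k1" (the pictures are not rectified: a ray, as slopes to the right and down, at radius r is drawn at 1 + k1 r^2 times it, then the intrinsics apply), "T" (4x4, takes a point from camera to world coordinates). Camera axes: x right, y down, z forward; pixel columns grow to the right and rows downward; lengths in mm; the calibration is good to about 2 mm. A picture is of the moment at which its call begins: read the wrist's pose just before it. camera_model takes no time and is no camera call; for the wrist camera it gives the pose at the moment of the call.
- job_done(): hands the job in, once; it reports no verdict.
Trained networks look in the newest picture that a camera, given by its name, has taken for a name from the list of things; names that differ only in an ending like _2 or _b are one class to them, and where a whole thing is asked for, a point or a joint stands for the part that bears it (a point fixed in the world has none). Each returns a list of dicts, best first, with "confidence" (0 to 1); they miss things now and then, are a little off and sometimes report something else, mostly with a low value. They report only what shows in the picture. A call takes as long as a camera call. They do not tell look-alikes from the thing itself.
- search_frame(camera, name): "extent" ([left, top, right, bottom] as shares, 0 to 1, of the picture: columns of its width, rows of its height, round what is visible of it).
- outline_of(camera, name): "pixels" (400x640 bool, what is visible of it) and "extent" ([left, top, right, bottom] as shares, 0 to 1, of the picture: columns of its width, rows of its height, round what is visible of it).
The state is a dict: "clock": time; "q": joint angles; "qvel": joint speeds; "joint_torque": joint torques, N m; "ee_pos": TCP position; "eef_rot": TCP orientation; "force": force on the tool from outside, world axes, zero at the start; "torque": the same for the moment, N m; "finger_gap": finger opening in mm.
Only numpy, scipy, OpenCV 4.12 (cv2) and the standard library are available. Lean on these libraries where they do the work, as an engineer would, in place of code of your own. Each camera call takes 0.05 s, during which the arm holds its last target.

## Task

Turn the two knobs of the levelling stand until the wooden tray on it sits level. Then lay the small painted panel flat in the tray and put the dust cover on, fully down all round, so that the panel cures level under its cover. Set the panel and the cover down without dropping them, and leave the bottle, jar and tin standing where they are.

Things in the scene. Friction and masses are not known exactly. Their poses are not given: they have to be found in the camera images.
- stand: Dark steel levelling stand fixed to the table (yaw and place vary); origin at table height under the tray's pivot, z up, -x to the front knob (nearer the robot), +y to the side knob (left). The tray tilts on a ball pivot 43 mm above the table; at the start by up to 0.16 rad about y and 0.13 about x. The knobs act independently and stay as left (0.12 Nm friction).
- tray_floor (a point): Centre of the inner floor of the open wooden tray. Axes tilt with the tray (level = z vertical), x and y as the stand's. Tray outside 140 (x) by 180 (y) mm, walls and floor 5 mm, inside 130 by 170 mm, 40 mm deep; this point is about 65 mm above the table, 22 mm above the pivot.
- tray_rim (a point): Centre of the tray's mouth, 40 mm above tray_floor along the tray's z (105 mm above the table when level); same axes.
- front_knob_grip (a point): Half-way up the front knob's bar grip, on its fixed upright axis, 85 mm above the table, 125 mm to -x of the stand's origin. Black bar 62 (its x) by 15 by 34 mm high on a 60 mm disc. Clockwise from above raises the tray's -x side, by 0.08 rad of tilt about y per rad of knob. At the start it needs 0.4 to 2.1 rad counterclockwise. Stops 3 rad either side of mid-travel, level within 0.5 rad of it.
- side_knob_grip (a point): The same on the side knob, an identical knob 145 mm to +y of the stand's origin, 85 mm above the table; it is carried by the cross-beam, so the front knob tips it about y with the tray (its axis nearly upright once the front is set). Clockwise from above raises the tray's +y side, by 0.08 rad of tilt about x per rad of knob. At the start it needs up to 1.7 rad, either way. Same stops.
- panel_mid (a point): Centre of the loose dark wooden panel, 130 (its x) by 55 (its y) by 28 mm (z), painted on top, about 140 g, flat on the table painted side up, to one side of the stand. In the tray its long side goes along the tray's long side (tray y).
- cover_grip (a point): Middle of the dust cover's rib handle: rib along y, 90 by 14 mm, 36 mm high (18 above and below). Loose wooden plate 158 (x) by 198 (y) by 6 mm, 250 g, with a 4 mm skirt 10 mm below the plate that goes round the tray with 5 mm to spare a side. Point is 34 mm above the skirt's edge; 24 mm above tray_rim when closed. Lies skirt down on the other side from the panel. Either way round fits.
- bottle: Bystander: amber glass bottle, 60 mm wide, 160 mm tall, at the far right; origin at the centre of its underside.
- jar: Bystander: lidded glass jar, 66 mm wide, 85 mm tall, at the far left; origin at the centre of its underside.
- tin: Bystander: plain steel tin, 60 mm wide, 60 mm tall, beyond the stand; origin at the centre of its underside.
There are look-alikes about, which are no part of the job. Several things look just like the part that bears panel_mid: the one meant starts farthest to the robot's right.

How it is judged:
By the outcome, as a careful person would: the job done as asked, in the order asked, and still so for the second after the job is handed in, with the robot touching nothing.
It also fails if it takes over 72 s, if anything falls off the work surface, if the arm or the gripper's body presses on something with over 40 N, if the wrist force passes 120 N, or if a joint passes its speed limit or range.

## Working session

There is one attempt and no reset: what is moved stays moved. The work goes in short steps, Python scripts to look and compute and a shell command to move; the robot and the scene stay as the last step left them, time stands still between calls to the robot, and variables do not carry over. Pictures are saved under pics/ and viewed, and the job is handed in when it is done.

```bash
ls; mkdir -p pics; python3 - <<'E'
from plant import *
import cv2
print(sense())
for n in ("scene","top","wrist"):
    im=read_camera(n); cv2.imwrite(f"pics/{n}0.png",im)
    m=camera_model(n); print(n,m)
print(sense()['clock'])
E
```

```text
pics
{'clock': 0.0, 'q': array([ 1.12021660e+00,  1.16497957e-01,  1.44231456e+00, -1.66226103e-05,
        1.58397293e+00, -3.77929289e-02]), 'qvel': array([ 0.0002746 ,  0.00038051, -0.00078052,  0.0007417 ,  0.00139874,
       -0.00105168]), 'joint_torque': array([-4.16259063e-04, -7.31993222e+01, -6.32489419e+01, -1.48674008e-04,
        6.14882796e-03, -2.80463848e-05]), 'ee_pos': array([270.70659229, 618.12076198, 230.52348184]), 'eef_rot': array([-3.14040008e+00, -2.84590610e-05,  2.72880563e+00]), 'force': array([ 0.26926073, -0.56915038,  0.51434497]), 'torque': array([ 0.02353239, -0.04972789,  0.01850355]), 'finger_gap': 85.61836460975638}
scene {'mtx': array([[364.14746223,   0.        , 317.64062149],
       [  0.        , 364.14746223, 194.34193692],
       [  0.        ,   0.        ,   1.        ]]), 'k1': -0.03455006597238876, 'T': array([[ 7.54637895e-01,  4.72464411e-01, -4.55301030e-01,
         1.03617304e+03],
       [ 6.55828283e-01, -5.21691161e-01,  5.45644203e-01,
        -4.95390476e+02],
       [ 2.02709443e-02, -7.10363085e-01, -7.03543443e-01,
         8
[... 494 characters left out ...]
03, -1.29384934e-01, -9.91591086e-01,
         1.26938876e+03],
       [ 0.00000000e+00,  0.00000000e+00,  0.00000000e+00,
         1.00000000e+00]])}
wrist {'mtx': array([[326.02790613,   0.        , 317.86459226],
       [  0.        , 326.02790613, 199.39620922],
       [  0.        ,   0.        ,   1.        ]]), 'k1': -0.041176171791045484, 'T': array([[ 4.01015563e-01,  8.82384264e-01,  2.46139247e-01,
         2.07982410e+02],
       [ 9.16070467e-01, -3.85919370e-01, -1.09000640e-01,
         6.46441547e+02],
       [-1.19054612e-03,  2.69191848e-01, -9.63085838e-01,
         3.72929492e+02],
       [ 0.00000000e+00,  0.00000000e+00,  0.00000000e+00,
         1.00000000e+00]])}
0.15
```

View pics/top0.png

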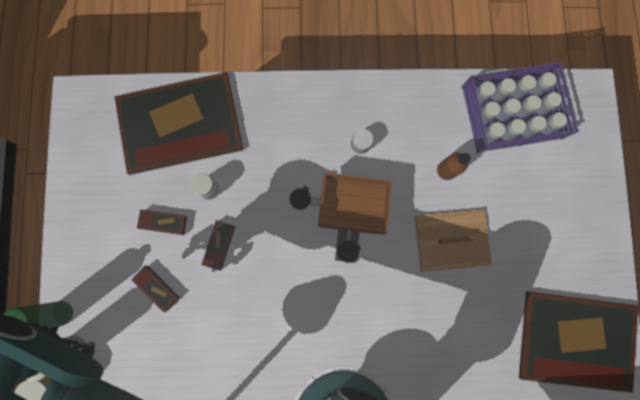

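View pics/scene0.png

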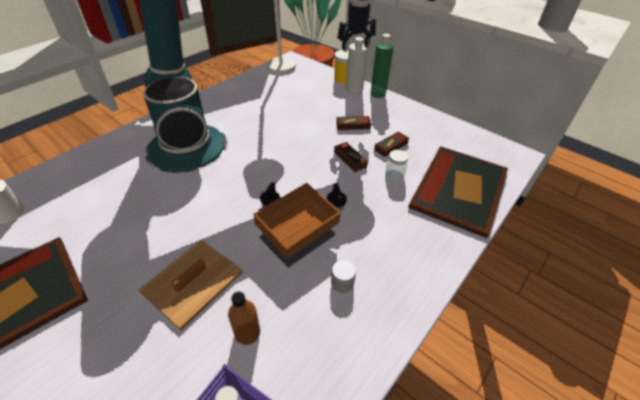

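View pics/wrist0.png

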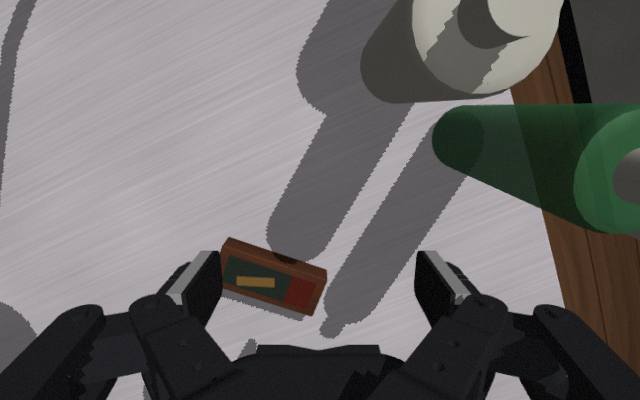

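```bash
cat > h.py <<'E'
import numpy as np, cv2, json
from plant import *
def proj(m,P):
    P=np.atleast_2d(P); T=np.linalg.inv(m['T']); c=P@T[:3,:3].T+T[:3,3]
    s=c[:,:2]/c[:,2:]; r2=(s**2).sum(1,keepdims=True); s=s*(1+m['k1']*r2)
    return s@m['mtx'][:2,:2].T+m['mtx'][:2,2]
def ray(m,uv):
    uv=np.atleast_2d(np.float64(uv)); d=(uv-m['mtx'][:2,2])/m['mtx'][0,0]; s=d.copy()
    for _ in range(20): s=d/(1+m['k1']*(s**2).sum(1,keepdims=True))
    v=np.c_[s,np.ones(len(s))]@m['T'][:3,:3].T
    return m['T'][:3,3],v
def onplane(m,uv,z):
    o,v=ray(m,uv); t=(z-o[2])/v[:,2]; return o+v*t[:,None]
def grab(n,tag):
    m=camera_model(n); im=read_camera(n); cv2.imwrite(f'pics/{tag}.png',im)
    return m,im
E
python3 - <<'E'
from h import *
import pickle
out={}
for n in ("top","scene"):
    m,im=grab(n,n+'1'); 
    vis=im.copy()
    for t,col in (("tray_floor",(0,255,0)),("front_knob_grip",(255,0,0)),("side_knob_grip",(255,255,0)),("panel_mid",(0,0,255)),("cover_grip",(255,0,255))):
        o=outline_of(n,t); out[n,t]=o
        print(n,t,[(round(x['confidence'],2),(np.array(x['extent'])*[640,400,640,400]).round()) for x in o[:4]])
        for x in o[:4]:
            if x['confidence']>.3:
                cs,_=cv2.findContours(x['pixels'].astype(np.uint8),cv2.RETR_EXTERNAL,cv2.CHAIN_APPROX_NONE); cv2.drawContours(vis,cs,-1,col,1)
    x0,y0=((180,150) if n=='top' else (120,100))
    cv2.imwrite(f'pics/{n}m1.png',cv2.resize(vis[y0:y0+170,x0:x0+ (330 if n=='top' else 300)] if n=='top' else vis[y0:y0+240,x0:x0+300],None,fx=2.4,fy=2.4,interpolation=cv2.INTER_CUBIC))
pickle.dump(out,open('masks.pkl','wb'))
E
```

```text
top tray_floor [(0.95, array([318., 172., 396., 235.]))]
top front_knob_grip [(0.63, array([336., 237., 358., 262.]))]
top side_knob_grip [(0.97, array([292., 189., 313., 206.]))]
top panel_mid [(0.95, array([203., 219., 233., 270.])), (0.85, array([137., 210., 191., 232.])), (0.62, array([132., 266., 182., 314.])), (0.51, array([437., 154., 467., 178.]))]
top cover_grip [(0.62, array([412., 211., 492., 275.])), (0.53, array([202., 221., 233., 268.])), (0.51, array([290., 190., 311., 207.]))]
scene tray_floor []
scene front_knob_grip [(0.66, array([261., 185., 278., 203.]))]
scene side_knob_grip [(0.59, array([328., 185., 348., 209.]))]
scene panel_mid [(0.79, array([338., 115., 372., 131.])), (0.67, array([335., 140., 366., 172.])), (0.6, array([375., 133., 407., 153.]))]
scene cover_grip [(0.55, array([140., 240., 239., 326.]))]
```

View pics/topm1.png

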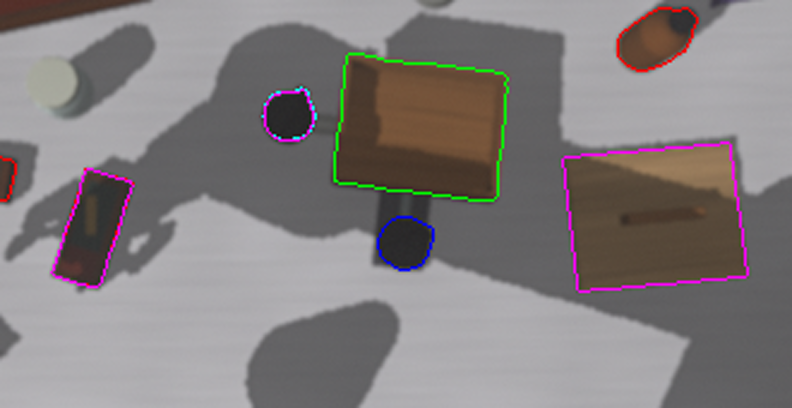

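View pics/scenem1.png

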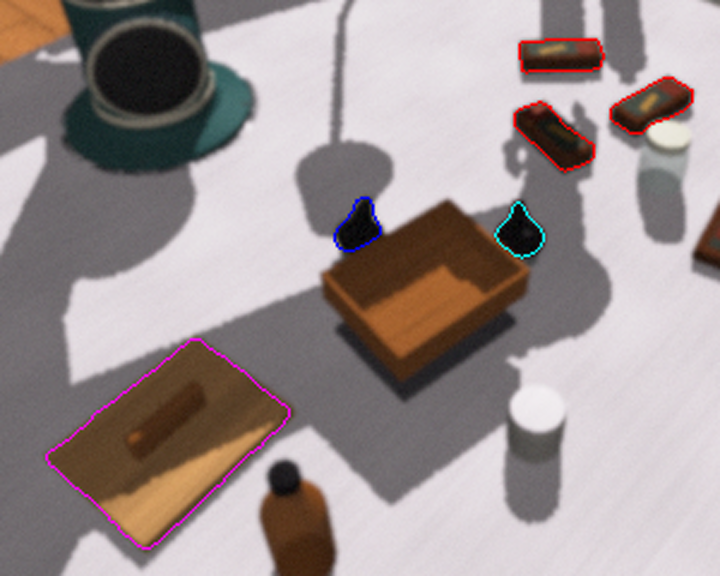

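```bash
cat >> h.py <<'E'
from scipy.spatial.transform import Rotation as Ro
from scipy.optimize import least_squares
def tray_pts(p,L):
    x,y,yaw,a,b=p
    R=Ro.from_euler('ZYX',[yaw,a,b]).as_matrix()
    return np.array(L)@R.T+[x,y,43]
E
python3 - <<'E'
from h import *
m=camera_model('top'); s=camera_model('scene')
z=62
T=np.array([[347,54],[508,75],[496,201],[334,184]])/2.4+[180,150]  # left-back,right-back,right-front,left-front
Lt=[[70,90,z],[70,-90,z],[-70,-90,z],[-70,90,z]]
S=np.array([[448,200],[323,273],[403,357],[528,267],[403,380],[525,294]])/2.4+[120,100]
Ls=[[-70,90,z],[-70,-90,z],[70,-90,z],[70,90,z],[70,-90,z-45],[70,90,z-45]]
f=lambda p: np.r_[(proj(m,tray_pts(p,Lt))-T).ravel(),(proj(s,tray_pts(p,Ls))-S).ravel()]
r=least_squares(f,[500,50,0,0,0],x_scale=[100,100,.1,.1,.1])
print(r.x,r.fun.round(1))
x,y,yaw=r.x[:3];R=Ro.from_euler('z',yaw).as_matrix()
print('front',R@[-125,0,85]+[x,y,0],'side',R@[0,145,85]+[x,y,0])
P=onplane(m,[(85/2.4+180,170/2.4+150),(133/2.4+180,184/2.4+150),(102/2.4+180,287/2.4+150),(53/2.4+180,273/2.4+150)],28);print(P.mean(0),P)
C=np.array([[564,157],[730,142],[747,276],[580,291]])/2.4+[180,150]
P=onplane(m,C,16);print(P.mean(0),P)
h=onplane(m,np.array([[622,219],[705,212]])/2.4+[180,150],52);print(h)
E
```

```text
[ 5.84165346e+02 -3.73401240e+01 -1.25660565e-01  3.14854188e-02
  1.22655435e-02] [-0.7 -0.5  0.  -1.8  0.8 -1.6 -0.9 -2.2 -1.  -1.5 -2.  -0.5 -1.5 -1.3
  0.4 -0.6 -1.  -0.4  0.3 -1. ]
front [460.15095931 -21.67385936  85.        ] side [602.33821318 106.51656477  85.        ]
[482.06137124 332.61527092  28.        ] [[549.30009759 342.71042429  28.        ]
 [532.20843424 287.02149485  28.        ]
 [415.05363092 322.20133148  28.        ]
 [431.68332222 378.52783308  28.        ]]
[ 485.40813585 -318.25460205   16.        ] [[ 556.23075166 -214.29382726   16.        ]
 [ 570.46314116 -411.59219416   16.        ]
 [ 413.98449035 -421.41702304   16.        ]
 [ 400.95416023 -225.71536373   16.        ]]
[[ 481.30435685 -268.09099728   52.        ]
 [ 487.36106768 -363.24191114   52.        ]]
```

```bash
cat >> h.py <<'E'
def row(pos,yaw,roll=np.pi,pitch=0.,verbose=1):
    s=sense(); R0=Ro.from_euler('xyz',s['eef_rot']); R1=Ro.from_euler('xyz',[roll,pitch,yaw])
    d=R0.inv().apply(np.array(pos,float)-s['ee_pos'])/500; w=(R0.inv()*R1).as_rotvec()/1.5
    n=max(np.linalg.norm(d)*500/62.5,np.linalg.norm(w)*1.5/np.radians(10.7))
    print('row',np.r_[d,w].round(4).tolist(),'n>=%.1f'%n,'t=%.2f'%s['clock'])
def stand(x,y,yaw,v):
    return Ro.from_euler('z',yaw).apply(v)+[x,y,0]
E
python3 - <<'E'
from h import *
p=stand(584,-37,-.126,[-20,40,290]);print(p);row(p,1.445)
E
```

```text
[569.18522481   5.19623723 290.        ]
row [-1.0386, -0.8838, -0.1174, -0.0, -0.0, 0.8559] n>=11.0 t=0.75
```

```bash
python3 -m jog '[[-1,-0.86,-0.117,0,0,0.856],[-1,-0.86,-0.117,0,0,0.856],[-1,-0.86,-0.117,0,0,0.856],[-1,-0.86,-0.117,0,0,0.856],[-1,-0.86,-0.117,0,0,0.856],[-1,-0.86,-0.117,0,0,0.856],[-1,-0.86,-0.117,0,0,0.856],[-1,-0.86,-0.117,0,0,0.856],[-1,-0.86,-0.117,0,0,0.856],[-1,-0.86,-0.117,0,0,0.856],[-1,-0.86,-0.117,0,0,0.856],[-1,-0.86,-0.117,0,0,0.856],[-1,-0.86,-0.117,0,0,0.856],[-1,-0.86,-0.117,0,0,0.856]]'
python3 - <<'E'
from h import *
print(sense()['ee_pos'],sense()['eef_rot'],abs(sense()['qvel']).max())
m,im=grab('wrist','w1')
E
```

```text
clock: 2.5
ee_pos: [556.0, 24.7, 289.9]
eef_rot: [3.142, -0.0, 1.446]
force: [0.7, 0.3, 0.4]
finger_gap: 85.2
[555.97728528  24.70314738 289.87131474] [ 3.14150520e+00 -1.03202844e-04  1.44587456e+00] 0.0021496922768252996
```

View pics/w1.png

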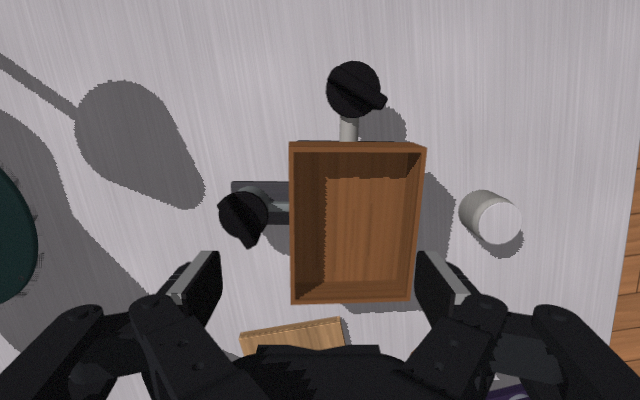

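```bash
python3 - <<'E'
from h import *
im=cv2.imread('pics/w1.png')
c=im[50:250,200:440]; c=cv2.convertScaleAbs(c,alpha=2.,beta=15)
cv2.imwrite('pics/w1c.png',cv2.resize(c,None,fx=3,fy=3,interpolation=cv2.INTER_CUBIC))
c=im[130:320,270:440]; c=cv2.convertScaleAbs(c,alpha=1.3,beta=15)
cv2.imwrite('pics/w1d.png',cv2.resize(c,None,fx=3,fy=3,interpolation=cv2.INTER_CUBIC))
E
```

```text
(no output)
```

View pics/w1c.png

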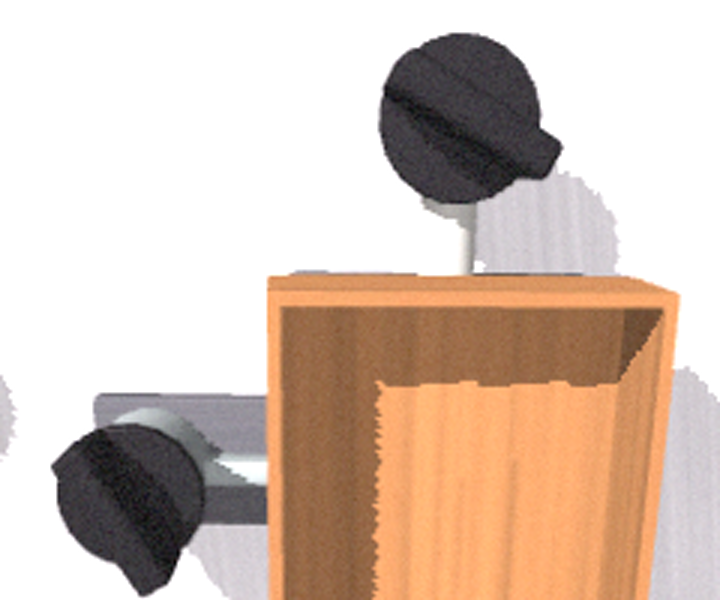

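View pics/w1d.png

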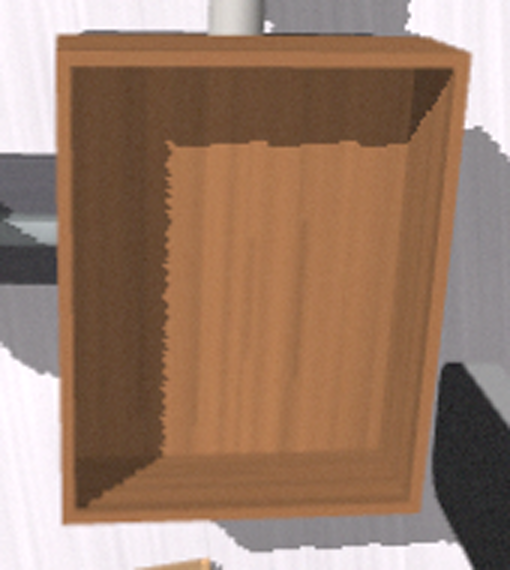

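```bash
cat > fit1.py <<'E'
from h import *
import pickle,sys
m=camera_model('wrist'); pickle.dump(m,open('mw1.pkl','wb'))
D=np.array([[57,50],[469,52],[420,511],[63,523],[71,67],[456,69],[410,499],[76,507],[57,35],[440,38]],float)
UV=(D+.5)/3-.5+[270,130]
z=62
L=[[-70,90,z],[70,90,z],[70,-90,z],[-70,-90,z],[-65,85,z],[65,85,z],[65,-85,z],[-65,-85,z],[-70,90,z-45],[70,90,z-45]]
f=lambda p:(proj(m,tray_pts(p,L))-UV).ravel()
r=least_squares(f,[584,-37,-.126,.05,0],x_scale=[100,100,.1,.1,.1])
print(r.x.round(4),r.fun.reshape(-1,2).round(1).tolist())
C=np.linalg.inv(r.jac.T@r.jac);print(np.sqrt(np.diag(C)))
print(np.array(m['T']).round(3))
E
python3 fit1.py
```

```text
[ 5.850891e+02 -3.435530e+01 -1.331000e-01  4.690000e-02  4.450000e-02] [[-1.0, 0.5], [2.1, 0.5], [0.4, 0.6], [-0.0, -0.7], [-0.5, -0.1], [1.0, -0.2], [0.0, 1.1], [-0.1, 0.8], [0.7, -0.9], [-2.8, -1.2]]
[0.65381191 0.54828422 0.00366382 0.01241575 0.00924782]
[[ 9.92000e-01 -1.20000e-01 -3.30000e-02  5.64080e+02]
 [-1.24000e-01 -9.56000e-01 -2.67000e-01  9.31530e+01]
 [ 0.00000e+00  2.69000e-01 -9.63000e-01  4.32114e+02]
 [ 0.00000e+00  0.00000e+00  0.00000e+00  1.00000e+00]]
```

```bash
cat > efit.py <<'E'
from h import *
from scipy.ndimage import map_coordinates
Z=62
def edges():
    E=[]
    o=[[-70,90,Z],[70,90,Z],[70,-90,Z],[-70,-90,Z]]
    i=[[-65,85,Z],[65,85,Z],[65,-85,Z],[-65,-85,Z]]
    names=['+y','+x','-y','-x']
    for k in range(4):
        E.append(('o'+names[k],o[k],o[(k+1)%4])); E.append(('i'+names[k],i[k],i[(k+1)%4]))
    return E
def edgefit(views,p0,skip=(),rad=5,iters=6,free_cam=False,verbose=True,prior=None):
    """views: list of (m,im,use edge names or None)"""
    p=np.array(p0,float)
    for it in range(iters):
        obs=[]
        rr=max(2.5,rad-it)
        for vi,(m,im,use) in enumerate(views):
            g=cv2.GaussianBlur(im.astype(np.float32),(0,0),.7)
            for nm,A,B in edges():
                if use is not None and nm not in use: continue
                A=np.array(A,float);B=np.array(B,float)
                ts=np.linspace(.06,.94,40)
                L=A+(B-A)*ts[:,None]
                uv=proj(m,tray_pts(p,L)); d=proj(m,tray_pts(p,L+(B-A)*.01))-uv
                n=np.c_[-d[:,1],d[:,0]]/np.linalg.norm(d,axis=1)[:,None]
                s=np.arange(-rr,rr+.01,.25)
                for k in range(len(L)):
                    q=uv[k]+s[:,None]*n[k]
                    if q.min()<2 or q[:,0].max()>637 or q[:,1].max()>397: continue
                    v=np.stack([map_coordinates(g[:,:,c],[q[:,1],q[:,0]],order=1) for c in range(3)],1)
                    gr=np.linalg.norm(v[2:]-v[:-2],axis=1)
                    j=gr.argmax()
                    if gr[j]<6: continue
                    obs.append((vi,nm,L[k],n[k],uv[k]+s[j+1]*n[k]))
        if free_cam: nc=2*len(views)
        else: nc=0
        def f(x):
            out=np.empty(len(obs))
            for vi,(m,_,_) in enumerate(views):
                ix=[i for i,o in enumerate(obs) if o[0]==vi]
                uv=proj(m,tray_pts(x[:5],np.array([obs[i][2] for i in ix])))
                if nc: uv=uv+x[5+2*vi:7+2*vi]
                out[ix]=((uv-np.array([obs[i][4] for i in ix]))*np.array([obs[i][3] for i in ix])).sum(1)
            if nc: out=np.r_[out,x[5:]*2]
            if prior is not None: out=np.r_[out,(x[:5]-prior[0])/prior[1]]
            return out
        r=least_squares(f,np.r_[p,np.zeros(nc)],loss='soft_l1',f_scale=.5,x_scale=np.r_[100,100,.1,.1,.1,np.ones(nc)])
        p=r.x[:5]
    if verbose:
        print('p',r.x.round(4))
        res=f(r.x)
        for vi in range(len(views)):
            for nm in sorted({o[1] for o in obs}):
                ix=[i for i,o in enumerate(obs) if o[0]==vi and o[1]==nm]
                if ix: print(vi,nm,len(ix),'med %.2f mad %.2f'%(np.median(res[ix]),np.median(abs(res[ix]))),end=' | ')
        print()
    return p
E
cat > run1.py <<'E'
from efit import *
import pickle
mw=pickle.load(open('mw1.pkl','rb')); iw=cv2.imread('pics/w1.png')
mt=camera_model('top'); it=cv2.imread('pics/top1.png')
ms=camera_model('scene'); isn=cv2.imread('pics/scene1.png')
p=edgefit([(mw,iw,None)],[585,-34,-.133,.047,.0445])
vis=cv2.resize(iw,None,fx=3,fy=3,interpolation=cv2.INTER_CUBIC)
for nm,A,B in edges():
    q=((proj(mw,tray_pts(p,[A,B]))+.5)*3-.5).round().astype(int); cv2.line(vis,tuple(q[0].tolist()),tuple(q[1].tolist()),(0,255,0),1)
cv2.imwrite('pics/w1f.png',vis[390:960,810:1320])
edgefit([(ms,isn,None)],p)
edgefit([(mt,it,None)],p)
edgefit([(mw,iw,None),(ms,isn,None),(mt,it,None)],p,free_cam=True)
E
python3 run1.py
```

```text
p [ 5.853417e+02 -3.941100e+01 -1.331000e-01  2.810000e-02 -2.800000e-02]
0 i+x 40 med 0.66 mad 1.00 | 0 i+y 40 med 0.01 mad 0.25 | 0 i-x 40 med 0.01 mad 0.26 | 0 i-y 40 med 0.61 mad 0.61 | 0 o+x 40 med -0.38 mad 0.53 | 0 o+y 15 med 0.01 mad 0.24 | 0 o-x 40 med -0.01 mad 0.25 | 0 o-y 25 med -2.39 mad 2.39 | 
p [ 5.816079e+02 -3.548250e+01 -1.417000e-01  1.127000e-01  6.230000e-02]
0 i+x 40 med 1.27 mad 1.27 | 0 i+y 40 med 0.75 mad 0.75 | 0 i-x 40 med 0.61 mad 0.61 | 0 i-y 40 med 1.13 mad 1.13 | 0 o+x 40 med -0.72 mad 0.72 | 0 o+y 40 med -0.62 mad 1.00 | 0 o-x 40 med -0.89 mad 1.01 | 0 o-y 40 med -0.37 mad 0.74 | 
p [ 5.894976e+02 -4.176810e+01 -1.447000e-01 -1.205000e-01 -7.090000e-02]
0 i+x 40 med 2.00 mad 2.00 | 0 i+y 38 med 1.74 mad 1.74 | 0 i-x 27 med 2.25 mad 2.25 | 0 i-y 40 med 1.27 mad 1.27 | 0 o+x 40 med 0.25 mad 0.26 | 0 o+y 38 med -0.02 mad 0.23 | 0 o-x 27 med 0.76 mad 0.76 | 0 o-y 40 med -0.48 mad 0.51 | 
p [ 5.827611e+02 -3.526200e+01 -1.373000e-01  8.170000e-02  2.460000e-02
  5.690000e-02 -4.850000e-02 -2.827000e-01  4.517000e-01  3.580000e-02
  1.096000e-01]
0 i+x 40 med -0.03 mad 0.05 | 0 i+y 40 med 0.09 mad 0.24 | 0 i-x 40 med 0.19 mad 0.31 | 0 i-y 28 med 2.36 mad 2.36 | 0 o+x 40 med 0.21 mad 0.22 | 0 o+y 15 med 0.22 mad 0.22 | 0 o-x 40 med 0.08 mad 0.30 | 0 o-y 40 med -0.32 mad 0.35 | 1 i+x 40 med 1.75 mad 1.75 | 1 i+y 40 med 1.24 mad 1.24 | 1 i-x 39 med 1.22 mad 1.22 | 1 i-y 40 med 0.84 mad 1.25 | 1 o+x 40 med -0.02 mad 0.25 | 1 o+y 40 med -0.51 mad 0.74 | 1 o-x 39 med -0.51 mad 0.53 | 1 o-y 40 med 0.47 mad 0.72 | 2 i+x 40 med 1.36 mad 1.36 | 2 i+y 38 med 2.04 mad 2.04 | 2 i-y 40 med 1.73 mad 1.73 | 2 o+x 40 med -0.39 mad 0.64 | 2 o+y 39 med 0.05 mad 0.29 | 2 o-x 25 med 2.15 mad 2.15 | 2 o-y 40 med -0.15 mad 0.26 |
```

View pics/w1f.png

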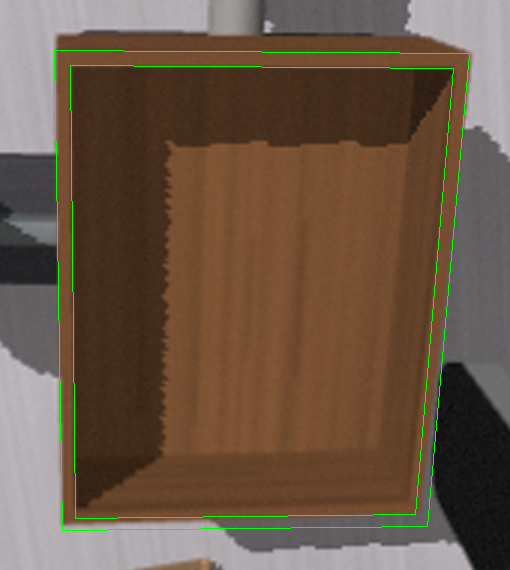

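```bash
cat > run2.py <<'E'
from efit import *
import pickle
mw=pickle.load(open('mw1.pkl','rb')); iw=cv2.imread('pics/w1.png')
mt=camera_model('top'); it=cv2.imread('pics/top1.png')
ms=camera_model('scene'); isn=cv2.imread('pics/scene1.png')
O=['o+x','o-x','o+y','o-y']
p0=[583,-35,-.137,.08,.035]
p=edgefit([(mw,iw,None),(ms,isn,O),(mt,it,['o+x','o+y','o-y'])],p0,free_cam=True,rad=4)
def vis(m,im,p,fn,x0,y0,w,h,f=3):
    v=cv2.resize(im,None,fx=f,fy=f,interpolation=cv2.INTER_CUBIC)
    for nm,A,B in edges():
        q=((proj(m,tray_pts(p,[A,B]))+.5)*f-.5).round().astype(int); cv2.line(v,tuple(q[0].tolist()),tuple(q[1].tolist()),(0,255,0),1)
    cv2.imwrite(fn,v[y0*f:(y0+h)*f,x0*f:(x0+w)*f])
vis(mw,iw,p,'pics/w1g.png',270,130,170,190)
vis(ms,isn,p,'pics/s1g.png',240,170,120,100,4)
edgefit([(ms,isn,O)],p0,rad=4)
for q in ([583,-35,-.137,.08,.035],[583,-35,-.137,.05,.045],[583,-35,-.137,.1,.0]): edgefit([(mw,iw,None)],q,rad=4)
E
python3 run2.py
```

```text
p [ 5.833148e+02 -3.605150e+01 -1.373000e-01  6.760000e-02  1.500000e-02
  7.790000e-02 -2.500000e-03 -4.580000e-01  7.566000e-01 -1.921000e-01
  4.677000e-01]
0 i+x 40 med -0.32 mad 0.33 | 0 i+y 40 med 0.01 mad 0.26 | 0 i-x 40 med -0.05 mad 0.33 | 0 i-y 40 med 2.23 mad 2.23 | 0 o+x 40 med 0.17 mad 0.32 | 0 o+y 18 med 0.26 mad 0.26 | 0 o-x 40 med -0.17 mad 0.33 | 0 o-y 40 med -1.01 mad 1.01 | 1 o+x 40 med 0.12 mad 0.13 | 1 o+y 40 med 0.13 mad 1.12 | 1 o-x 39 med -0.07 mad 0.33 | 1 o-y 40 med 0.40 mad 0.40 | 2 o+x 40 med -0.01 mad 0.26 | 2 o+y 39 med -0.13 mad 0.13 | 2 o-y 40 med -0.10 mad 0.35 | 
p [ 5.848251e+02 -3.878830e+01 -1.336000e-01  6.010000e-02  2.020000e-02]
0 o+x 40 med 0.01 mad 0.12 | 0 o+y 40 med 0.03 mad 0.77 | 0 o-x 40 med -0.01 mad 0.26 | 0 o-y 40 med 0.00 mad 0.24 | 
p [ 5.848626e+02 -3.882300e+01 -1.339000e-01  3.710000e-02 -2.110000e-02]
0 i+x 40 med 0.26 mad 0.76 | 0 i+y 40 med -0.03 mad 0.23 | 0 i-x 40 med -0.01 mad 0.25 | 0 i-y 40 med 1.04 mad 1.04 | 0 o+x 40 med -0.19 mad 0.47 | 0 o+y 16 med -0.03 mad 0.25 | 0 o-x 40 med -0.02 mad 0.25 | 0 o-y 34 med -2.21 mad 2.21 | 
p [ 5.834451e+02 -3.663770e+01 -1.373000e-01  6.580000e-02  6.600000e-03]
0 i+x 39 med -0.26 mad 0.26 | 0 i+y 40 med 0.01 mad 0.25 | 0 i-x 40 med 0.01 mad 0.25 | 0 i-y 40 med 2.25 mad 2.25 | 0 o+x 40 med 0.23 mad 0.26 | 0 o+y 16 med 0.01 mad 0.25 | 0 o-x 40 med 0.00 mad 0.25 | 0 o-y 40 med -1.25 mad 1.25 | 
p [ 5.84822e+02 -3.88468e+01 -1.34000e-01  3.79000e-02 -2.13000e-02]
0 i+x 40 med 0.25 mad 0.75 | 0 i+y 40 med 0.02 mad 0.24 | 0 i-x 40 med 0.00 mad 0.25 | 0 i-y 40 med 1.01 mad 1.01 | 0 o+x 40 med -0.24 mad 0.49 | 0 o+y 16 med 0.02 mad 0.23 | 0 o-x 40 med 0.00 mad 0.25 | 0 o-y 34 med -2.24 mad 2.24 |
```

View pics/w1g.png

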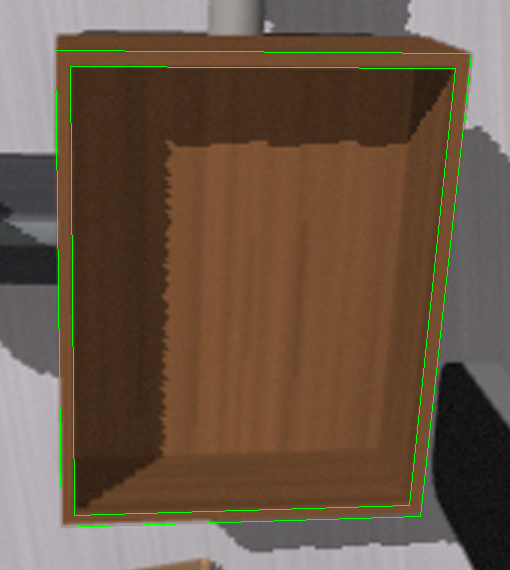

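View pics/s1g.png

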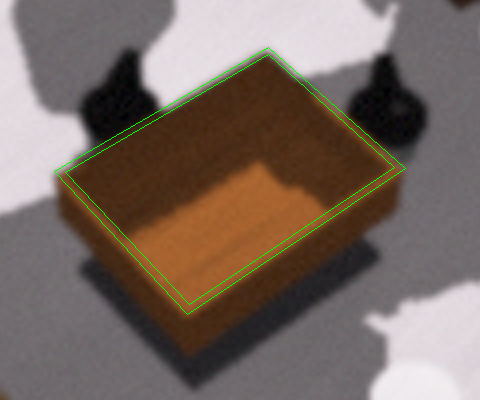

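```bash
cat > kv.py <<'E'
from h import *
def knobvis(m,im,c,th,fn,w=70,f=8):
    # c = world knob axis xy ; draws bar top rect for angle th (world)
    u0,v0=(proj(m,[[c[0],c[1],90]])[0]-w/2).astype(int)
    cr=cv2.convertScaleAbs(im[v0:v0+w,u0:u0+w],alpha=3,beta=10)
    v=cv2.resize(cr,None,fx=f,fy=f,interpolation=cv2.INTER_CUBIC)
    if th is not None:
        R=Ro.from_euler('z',th).as_matrix()
        def poly(pts,col):
            P=np.array(pts)@R.T+[c[0],c[1],0]
            q=((proj(m,P)-[u0,v0]+.5)*f-.5).round().astype(np.int32); cv2.polylines(v,[q],True,col,1)
        poly([[31,7.5,102],[31,-7.5,102],[-31,-7.5,102],[-31,7.5,102]],(0,255,0))
        poly([[31,7.5,68],[31,-7.5,68],[-31,-7.5,68],[-31,7.5,68]],(0,160,255))
        t=np.linspace(0,6.28,60); poly(np.c_[30*np.cos(t),30*np.sin(t),0*t+68],(255,255,0))
    cv2.imwrite(fn,v)
E
python3 - <<'E'
from kv import *; import pickle
m=pickle.load(open('mw1.pkl','rb')); im=cv2.imread('pics/w1.png')
c=stand(583.7,-36.5,-.135,[-125,0,0]);print(c)
knobvis(m,im,c,-0.95-.12,'pics/kf.png')
c=stand(583.7,-36.5,-.135,[0,145,0]);print(c)
knobvis(m,im,c,-0.5-.12,'pics/ks.png')
E
```

```text
[459.8373336  -19.67621112   0.        ]
[603.2155951  107.18069302   0.        ]
```

View pics/kf.png

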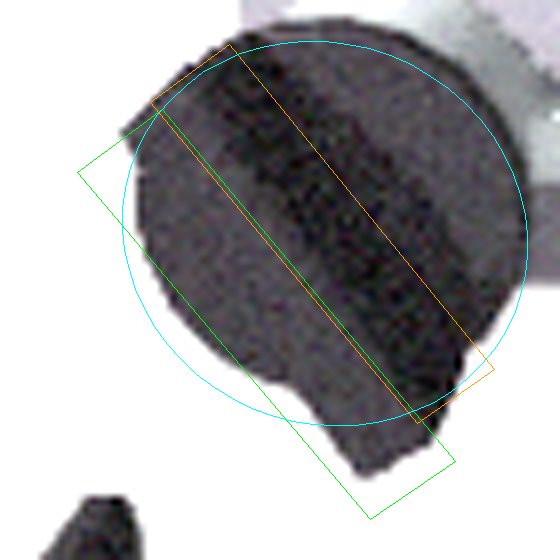

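View pics/ks.png

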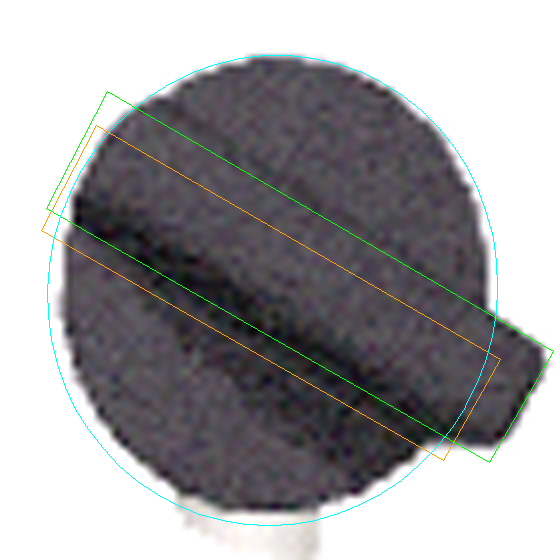

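```bash
python3 - <<'E'
from h import *
row([461,-16.5,160],1.98)
row([461,-16.5,75],1.98)
E
```

```text
row [-0.1054, -0.1783, 0.2598, 0.0001, -0.0, -0.356] n>=2.9 t=2.55
row [-0.1054, -0.1784, 0.4298, 0.0001, -0.0, -0.356] n>=3.8 t=2.55
```

```bash
python3 -m jog '[[-0.105,-0.178,0.18,0,0,-0.356],[-0.105,-0.178,0.26,0,0,-0.356],[-0.105,-0.178,0.26,0,0,-0.356],[-0.105,-0.178,0.26,0,0,-0.356],[-0.105,-0.178,0.35,0,0,-0.356],[-0.105,-0.178,0.43,0,0,-0.356],[-0.105,-0.178,0.43,0,0,-0.356]]' -0.06
python3 - <<'E'
from h import *
m,im=grab('wrist','w2'); grab('scene','s2')
E
```

```text
clock: 3.42
ee_pos: [461.3, -16.4, 74.2]
eef_rot: [-3.139, -0.001, 1.977]
force: [-0.6, -0.0, 0.3]
finger_gap: 39.7
```

View pics/w2.png

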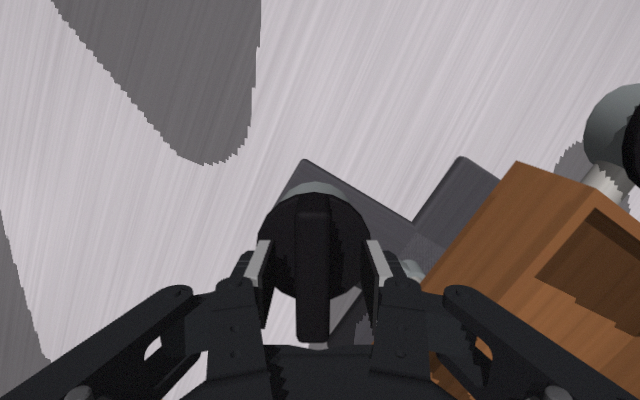

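```bash
python3 -m jog '[[0,0,0,0,0,0],[0,0,0,0,0,0],[0,0,0,0,0,0],[0,0,0,0,0,0]]' -1 40
python3 -m jog '[[0,0,0,0,0,-0.117],[0,0,0,0,0,-0.233],[0,0,0,0,0,-0.35],[0,0,0,0,0,-0.467],[0,0,0,0,0,-0.467],[0,0,0,0,0,-0.467]]'
python3 - <<'E'
from h import *
print(sense()['torque'])
m,im=grab('scene','s3'); m,im=grab('wrist','w3')
E
python3 -m jog '[[0,0,0,0,0,0],[0,0,0,0,0,0],[0,0,-0.1,0,0,0],[0,0,-0.2,0,0,0],[0,0,-0.3,0,0,0]]' -0.06
```

```text
clock: 4.03
ee_pos: [460.2, -18.1, 77.3]
eef_rot: [-3.138, 0.001, 1.978]
force: [-30.7, -8.8, 27.2]
finger_gap: 14.1
clock: 4.78
ee_pos: [459.9, -18.4, 77.2]
eef_rot: [-3.137, -0.002, 2.679]
force: [-34.8, -12.2, 28.2]
finger_gap: 14.3
[-2.04268427  5.84146133  0.06643923]
clock: 5.5
ee_pos: [461.4, -16.9, 227.0]
eef_rot: [3.141, 0.001, 2.679]
force: [0.6, 0.0, -0.5]
finger_gap: 40.2
```

View pics/w3.png

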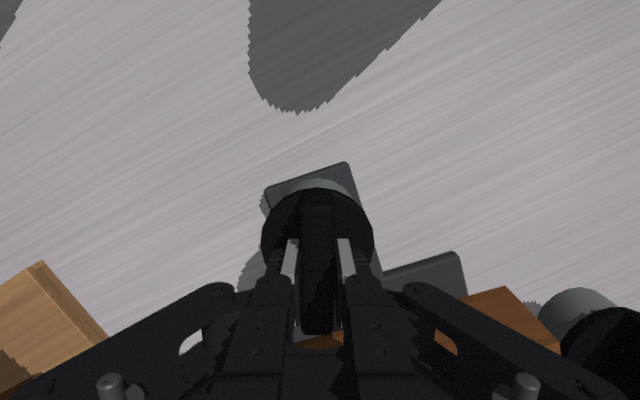

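```bash
cat >> h.py <<'E'
def tool2cam():
    s=sense(); m=camera_model('wrist'); A=np.eye(4); A[:3,:3]=Ro.from_euler('xyz',s['eef_rot']).as_matrix(); A[:3,3]=s['ee_pos']
    return np.linalg.inv(A)@m['T']
def campose(tgt,az,el,dist,pix):
    """camera at azimuth az (dir from tgt to camera), elevation el, target at pixel"""
    m=camera_model('wrist'); K=m['mtx']
    d=np.array([np.cos(el)*np.cos(az),np.cos(el)*np.sin(az),np.sin(el)]); c=np.array(tgt)+dist*d
    xr=np.array([-np.sin(az),np.cos(az),0]) # right when looking along -d
    v=-d
    # optical axis pitched so tgt is at row pix
    ang=np.arctan((pix-K[1,2])/K[1,1])  # target below axis if >0
    zc=Ro.from_rotvec(xr*ang).apply(v); yc=np.cross(zc,xr)
    T=np.eye(4); T[:3,:3]=np.c_[xr,yc,zc]; T[:3,3]=c
    A=T@np.linalg.inv(tool2cam())
    return T,A
def rowT(A):
    e=Ro.from_matrix(A[:3,:3]).as_euler('xyz'); row(A[:3,3],e[2],e[0],e[1]); print('  tcp',A[:3,3].round(1),'rpy',e.round(3))
E
python3 - <<'E'
from h import *
print(tool2cam().round(3))
tg=[584,-35,90]
for az in (np.pi-.135,np.pi/2-.135):
  for el in (.7,.8,.9):
    T,A=campose(tg,az,el,300,150); print(az,el,T[:3,3],proj({**camera_model('wrist'),'T':T},[tg])); rowT(A)
E
```

```text
[[   0.      -0.963   -0.269   68.853]
 [   1.       0.      -0.       0.557]
 [   0.      -0.269    0.963 -142.187]
 [   0.       0.       0.       1.   ]]
3.0065926535897933 0.7 [356.63505754  -4.11789564 283.26530617] [[317.86459226 150.04668929]]
row [0.045, -0.0172, 0.1582, -0.9028, 0.1488, 1.6683] n>=15.3 t=5.50
  tcp [437.5 -14.6 147.9] rpy [ 3.142 -0.993 -0.135]
3.0065926535897933 0.8 [376.88971827  -6.86900819 305.20682727] [[317.86459226 150.04668929]]
row [0.0327, -0.013, 0.1292, -0.8166, 0.1345, 1.7078] n>=15.2 t=5.50
  tcp [443.9 -15.4 162.4] rpy [ 3.141 -0.893 -0.135]
3.0065926535897933 0.9 [399.21375649  -9.90119631 324.99807289] [[317.86459226 150.04668929]]
row [0.0176, -0.0079, 0.1017, -0.7289, 0.12, 1.7432] n>=15.2 t=5.50
  tcp [451.8 -16.5 176.2] rpy [ 3.141 -0.793 -0.135]
1.4357963267948965 0.7 [614.88210436 192.36494246 283.26530617] [[317.86459226 150.04668929]]
row [-0.1413, 0.3575, 0.1585, 0.6207, 0.4458, -1.1464] n>=11.1 t=5.50
  tcp [604.4 111.5 147.9] rpy [ 3.142 -0.993 -1.706]
1.4357963267948965 0.8 [612.13099181 172.11028173 305.20682727] [[317.86459226 150.04668929]]
row [-0.1455, 0.3452, 0.1296, 0.5594, 0.4019, -1.1693] n>=10.9 t=5.50
  tcp [603.6 105.1 162.4] rpy [ 3.141 -0.893 -1.706]
1.4357963267948965 0.9 [609.09880369 149.78624351 324.99807289] [[317.86459226 150.04668929]]
row [-0.1507, 0.3301, 0.102, 0.4977, 0.3577, -1.1897] n>=10.7 t=5.50
  tcp [602.5  97.2 176.2] rpy [ 3.141 -0.793 -1.706]
```

```bash
cat >> h.py <<'E'
def camflip(tgt,az,el,dist,pix):
    m=camera_model('wrist'); K=m['mtx']
    d=np.array([np.cos(el)*np.cos(az),np.cos(el)*np.sin(az),np.sin(el)]); c=np.array(tgt)+dist*d
    xr=-np.array([-np.sin(az),np.cos(az),0]); v=-d
    ang=np.arctan((pix-K[1,2])/K[1,1]); zc=Ro.from_rotvec(xr*ang).apply(v); yc=np.cross(zc,xr)
    T=np.eye(4); T[:3,:3]=np.c_[xr,yc,zc]; T[:3,3]=c
    return T,T@np.linalg.inv(tool2cam())
E
python3 - <<'E'
from h import *
tg=[584,-35,90]
for az in (np.pi-.135,np.pi/2-.135):
  for el in (.6,.7,.8):
    T,A=camflip(tg,az,el,300,150); print(az,el,T[:3,3],proj({**camera_model('wrist'),'T':T},[tg])); rowT(A)
E
```

```text
3.0065926535897933 0.6 [338.65215215  -1.67534687 259.39274202] [[317.86459226 150.04668929]]
row [-0.0553, 0.0147, 0.02, -0.0926, -0.5599, -0.205] n>=4.8 t=5.50
  tcp [489.4 -22.7 217.1] rpy [3.141 0.849 3.006]
3.0065926535897933 0.7 [356.63505754  -4.11789564 283.26530617] [[317.86459226 150.04668929]]
row [-0.0802, 0.0232, 0.0023, -0.0817, -0.4938, -0.208] n>=4.4 t=5.50
  tcp [502.4 -24.5 226. ] rpy [3.141 0.749 3.006]
3.0065926535897933 0.8 [376.88971827  -6.86900819 305.20682727] [[317.86459226 150.04668929]]
row [-0.1067, 0.0322, -0.0128, -0.0708, -0.4278, -0.2105] n>=3.9 t=5.50
  tcp [516.3 -26.3 233.5] rpy [3.141 0.649 3.006]
1.4357963267948965 0.6 [617.32465313 210.34784785 259.39274202] [[317.86459226 150.04668929]]
row [-0.1733, 0.2574, 0.0202, 0.3509, -0.4891, 0.7757] n>=7.9 t=5.50
  tcp [596.3  59.6 217.1] rpy [3.141 0.849 1.436]
1.4357963267948965 0.7 [614.88210436 192.36494246 283.26530617] [[317.86459226 150.04668929]]
row [-0.1817, 0.2324, 0.0024, 0.3099, -0.4318, 0.7876] n>=7.6 t=5.50
  tcp [594.5  46.6 226. ] rpy [3.141 0.749 1.436]
1.4357963267948965 0.8 [612.13099181 172.11028173 305.20682727] [[317.86459226 150.04668929]]
row [-0.1907, 0.206, -0.0126, 0.2687, -0.3743, 0.7979] n>=7.4 t=5.50
  tcp [592.7  32.7 233.5] rpy [3.141 0.649 1.436]
```

Robot-side oblique view first (el 0.7).

```bash
python3 -m jog '[[-0.08,0.023,0.002,-0.082,-0.494,-0.208],[-0.08,0.023,0.002,-0.082,-0.494,-0.208],[-0.08,0.023,0.002,-0.082,-0.494,-0.208],[-0.08,0.023,0.002,-0.082,-0.494,-0.208],[-0.08,0.023,0.002,-0.082,-0.494,-0.208],[-0.08,0.023,0.002,-0.082,-0.494,-0.208],[-0.08,0.023,0.002,-0.082,-0.494,-0.208]]' -1
python3 - <<'E'
from h import *
import pickle
m,im=grab('wrist','w4'); pickle.dump(m,open('mw4.pkl','wb'))
E
```

```text
clock: 6.38
ee_pos: [502.6, -24.6, 224.6]
eef_rot: [3.14, 0.747, 3.005]
force: [0.0, -0.9, 0.5]
finger_gap: -0.3
```

View pics/w4.png

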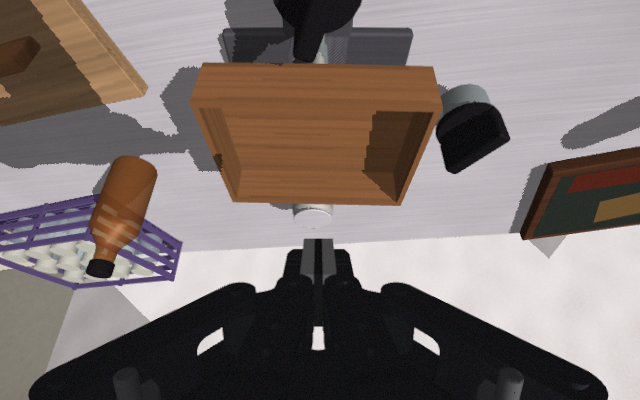

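```bash
cat > run4.py <<'E'
from efit import *
import efit,pickle,itertools
m=pickle.load(open('mw4.pkl','rb')); im=cv2.imread('pics/w4.png')
_e=efit.edges
def edges2(): return _e()+[('b-x',[-70,90,17],[-70,-90,17])]
efit.edges=edges2
best=None
for b in (0,.03,.06):
  for a in (-.02,.02):
    print(a,b); p=edgefit([(m,im,['o-x','o+y','o-y','o+x','i-x','i+y','i-y','b-x'])],[584.5,-35,-.137,a,b],rad=6)
v=cv2.resize(im,None,fx=3,fy=3,interpolation=cv2.INTER_CUBIC)
for nm,A,B in edges2():
    q=((proj(m,tray_pts(p,[A,B]))+.5)*3-.5).round().astype(int); cv2.line(v,tuple(q[0].tolist()),tuple(q[1].tolist()),(0,255,0),1)
cv2.imwrite('pics/w4f.png',v[160:640,550:1340])
E
python3 run4.py
```

```text
-0.02 0
p [ 5.828592e+02 -3.514040e+01 -1.374000e-01  1.410000e-02  2.520000e-02]
0 b-x 40 med 0.01 mad 0.26 | 0 i+y 40 med -0.27 mad 0.27 | 0 i-x 9 med -0.01 mad 0.24 | 0 i-y 38 med -0.25 mad 0.27 | 0 o+x 40 med 0.00 mad 0.25 | 0 o+y 40 med -0.26 mad 0.28 | 0 o-y 40 med -0.23 mad 0.23 | 
0.02 0
p [ 5.828708e+02 -3.514010e+01 -1.373000e-01  1.380000e-02  2.560000e-02]
0 b-x 40 med 0.02 mad 0.27 | 0 i+y 40 med -0.26 mad 0.26 | 0 i-x 9 med -0.01 mad 0.24 | 0 i-y 38 med -0.26 mad 0.28 | 0 o+x 40 med 0.01 mad 0.25 | 0 o+y 40 med -0.26 mad 0.27 | 0 o-y 40 med -0.24 mad 0.24 | 
-0.02 0.03
p [ 5.82855e+02 -3.51339e+01 -1.37400e-01  1.41000e-02  2.55000e-02]
0 b-x 40 med 0.03 mad 0.27 | 0 i+y 40 med -0.27 mad 0.27 | 0 i-x 9 med -0.00 mad 0.24 | 0 i-y 38 med -0.24 mad 0.25 | 0 o+x 40 med 0.00 mad 0.25 | 0 o+y 40 med -0.27 mad 0.28 | 0 o-y 40 med -0.23 mad 0.23 | 
0.02 0.03
p [ 5.828564e+02 -3.513580e+01 -1.374000e-01  1.410000e-02  2.560000e-02]
0 b-x 40 med 0.04 mad 0.28 | 0 i+y 40 med -0.25 mad 0.25 | 0 i-x 9 med 0.02 mad 0.24 | 0 i-y 36 med -0.27 mad 0.27 | 0 o+x 40 med 0.02 mad 0.25 | 0 o+y 40 med -0.25 mad 0.25 | 0 o-y 40 med -0.25 mad 0.25 | 
-0.02 0.06
p [ 5.828655e+02 -3.514450e+01 -1.374000e-01  1.390000e-02  2.540000e-02]
0 b-x 40 med 0.02 mad 0.26 | 0 i+y 40 med -0.26 mad 0.26 | 0 i-x 9 med -0.02 mad 0.24 | 0 i-y 38 med -0.26 mad 0.27 | 0 o+x 40 med 0.01 mad 0.26 | 0 o+y 40 med -0.26 mad 0.27 | 0 o-y 40 med -0.24 mad 0.24 | 
0.02 0.06
p [ 5.828686e+02 -3.514760e+01 -1.374000e-01  1.390000e-02  2.520000e-02]
0 b-x 40 med 0.02 mad 0.26 | 0 i+y 40 med -0.26 mad 0.26 | 0 i-x 9 med -0.03 mad 0.22 | 0 i-y 38 med -0.26 mad 0.27 | 0 o+x 40 med -0.00 mad 0.25 | 0 o+y 40 med -0.25 mad 0.26 | 0 o-y 40 med -0.25 mad 0.25 |
```

View pics/w4f.png

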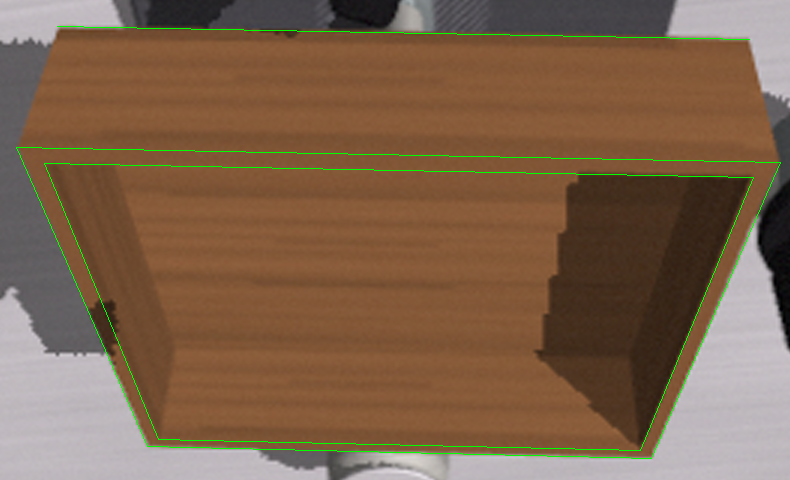

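```bash
python3 - <<'E'
from h import *
print(stand(583,-35.1,-.1374,[0.6,145,0]))
row([603.5,108.5,170],2.477)
E
```

```text
[603.4547175  108.45126099   0.        ]
row [-0.046, 0.2908, 0.1915, 0.1323, 0.4861, 0.3361] n>=4.9 t=6.42
```

```bash
python3 -m jog '[[-0.046,0.291,0.19,0.132,0.486,0.336],[-0.046,0.291,0.19,0.132,0.486,0.336],[-0.046,0.291,0.19,0.132,0.486,0.336],[-0.046,0.291,0.19,0.132,0.486,0.336],[-0.046,0.291,0.19,0.132,0.486,0.336],[-0.046,0.291,0.19,0.132,0.486,0.336],[-0.046,0.291,0.19,0.132,0.486,0.336]]' -0.2
python3 - <<'E'
from h import *
m,im=grab('wrist','w5')
row([603.5,108.5,79],2.477)
E
```

```text
clock: 7.3
ee_pos: [603.8, 108.4, 168.8]
eef_rot: [-3.14, -0.0, 2.477]
force: [0.5, 0.7, -0.5]
finger_gap: 34.4
row [-0.0001, 0.0004, 0.1801, -0.0003, 0.0008, 0.0008] n>=1.4 t=7.35
```

View pics/w5.png

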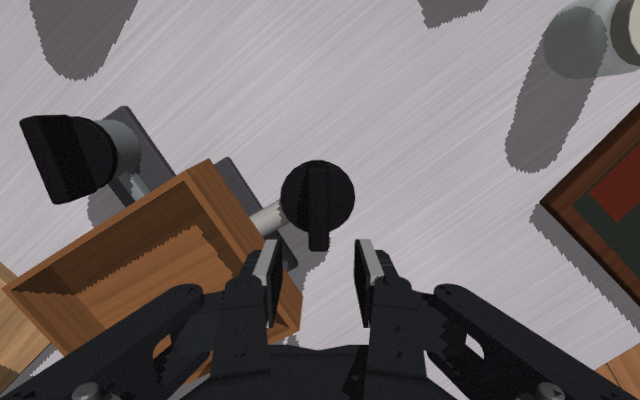

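```bash
python3 -m jog '[[0,0,0.09,0,0,0],[0,0,0.18,0,0,0],[0,0,0.18,0,0,0]]'
python3 -m jog '[[0,0,0,0,0,0],[0,0,0,0,0,0],[0,0,0,0,0,0]]' -1 25
python3 -m jog '[[0,0,0,0,0,-0.1],[0,0,0,0,0,-0.213],[0,0,0,0,0,-0.213],[0,0,0,0,0,-0.213]]'
python3 -m jog '[[0,0,0,0,0,0],[0,0,0,0,0,0],[0,0,-0.12,0,0,0],[0,0,-0.24,0,0,0],[0,0,-0.3,0,0,0]]' -0.2
python3 - <<'E'
from h import *
tg=[583,-35,90]
T,A=camflip(tg,np.pi/2-.137,.7,300,150); rowT(A)
E
```

```text
clock: 7.72
ee_pos: [600.7, 108.6, 77.1]
eef_rot: [-3.139, -0.002, 2.479]
force: [-0.2, 0.7, 0.5]
finger_gap: 34.3
clock: 8.1
ee_pos: [603.3, 108.7, 82.3]
eef_rot: [3.14, 0.003, 2.478]
force: [-5.6, -1.7, 8.4]
finger_gap: 14.6
clock: 8.6
ee_pos: [603.1, 108.3, 82.3]
eef_rot: [3.141, 0.003, 2.797]
force: [-8.0, -4.6, 9.5]
finger_gap: 14.3
clock: 9.22
ee_pos: [603.2, 108.9, 234.2]
eef_rot: [3.139, 0.005, 2.797]
force: [0.0, -0.1, 0.3]
finger_gap: 34.3
row [-0.0239, -0.1237, 0.0164, 0.3424, -0.4164, 0.862] n>=8.2 t=9.22
  tcp [593.6  46.6 225.9] rpy [3.141 0.749 1.434]
```

```bash
python3 -m jog '[[-0.024,-0.124,0.016,0.342,-0.416,0.862],[-0.024,-0.124,0.016,0.342,-0.416,0.862],[-0.024,-0.124,0.016,0.342,-0.416,0.862],[-0.024,-0.124,0.016,0.342,-0.416,0.862],[-0.024,-0.124,0.016,0.342,-0.416,0.862],[-0.024,-0.124,0.016,0.342,-0.416,0.862],[-0.024,-0.124,0.016,0.342,-0.416,0.862],[-0.024,-0.124,0.016,0.342,-0.416,0.862],[-0.024,-0.124,0.016,0.342,-0.416,0.862],[-0.024,-0.124,0.016,0.342,-0.416,0.862],[-0.024,-0.124,0.016,0.342,-0.416,0.862]]' -1
cat > run6.py <<'E'
import sys
from efit import *
import efit,pickle
tag=sys.argv[1]; bot=sys.argv[2]; p0=eval(sys.argv[3])
m,im=grab('wrist',tag); pickle.dump(m,open(tag+'.pkl','wb'))
_e=efit.edges
Bt={'b-x':('b-x',[-70,90,17],[-70,-90,17]),'b+y':('b+y',[-70,90,17],[70,90,17])}[bot]
efit.edges=lambda:_e()+[Bt]
for a,b in ((0.02,0.),(0,.03),(-.01,-.02)): p=edgefit([(m,im,None)],[*p0,a,b],rad=6)
v=cv2.resize(im,None,fx=3,fy=3,interpolation=cv2.INTER_CUBIC)
for nm,A,B in efit.edges():
    q=((proj(m,tray_pts(p,[A,B]))+.5)*3-.5).round().astype(int); cv2.line(v,tuple(q[0].tolist()),tuple(q[1].tolist()),(0,255,0),1)
    if nm=='o-x': c=q.mean(0)
cc=(proj(m,tray_pts(p,[[0,0,62]]))[0]*3).astype(int); y0=max(0,cc[1]-290);x0=max(0,cc[0]-390)
cv2.imwrite(f'pics/{tag}f.png',v[y0:y0+590,x0:x0+790])
E
python3 run6.py w6 b+y '[583,-35.1,-.137]'
```

```text
clock: 10.6
ee_pos: [592.9, 46.0, 222.5]
eef_rot: [-3.136, 0.747, 1.439]
force: [-0.3, -0.7, 0.3]
finger_gap: 0.2
p [ 5.830219e+02 -3.561210e+01 -1.370000e-01  2.070000e-02 -5.000000e-03]
0 b+y 40 med 0.43 mad 0.51 | 0 i+x 29 med -0.07 mad 0.31 | 0 i+y 16 med -0.30 mad 0.30 | 0 i-x 40 med -0.17 mad 0.26 | 0 i-y 37 med 1.56 mad 1.56 | 0 o+x 40 med -0.20 mad 0.22 | 0 o-x 40 med -0.28 mad 0.28 | 0 o-y 38 med -0.45 mad 0.69 | 
p [ 5.830237e+02 -3.559890e+01 -1.370000e-01  2.050000e-02 -4.800000e-03]
0 b+y 40 med 0.44 mad 0.51 | 0 i+x 29 med -0.23 mad 0.30 | 0 i+y 16 med -0.31 mad 0.31 | 0 i-x 40 med -0.28 mad 0.29 | 0 i-y 37 med 1.55 mad 1.55 | 0 o+x 40 med -0.19 mad 0.22 | 0 o-x 40 med -0.29 mad 0.29 | 0 o-y 38 med -0.46 mad 0.69 | 
p [ 5.830368e+02 -3.562070e+01 -1.369000e-01  2.020000e-02 -5.000000e-03]
0 b+y 40 med 0.46 mad 0.52 | 0 i+x 29 med -0.24 mad 0.30 | 0 i+y 16 med -0.45 mad 0.45 | 0 i-x 40 med -0.28 mad 0.28 | 0 i-y 37 med 1.55 mad 1.55 | 0 o+x 40 med -0.20 mad 0.22 | 0 o-x 40 med -0.28 mad 0.28 | 0 o-y 38 med -0.56 mad 0.70 |
```

View pics/w6f.png

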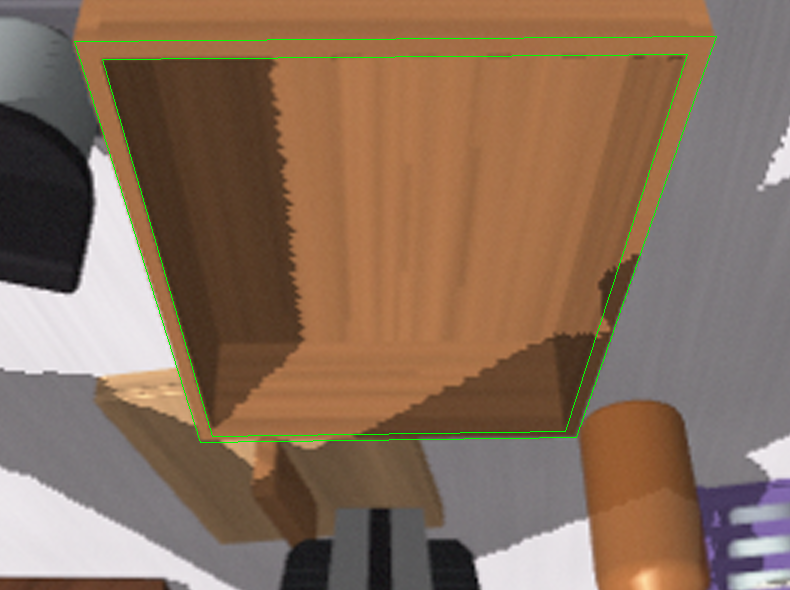

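```bash
python3 - <<'E'
from h import *
row([459.7,-18.2,172],2.679)
E
```

```text
row [-0.0503, -0.2461, 0.1858, -0.3112, 0.4298, -0.7873] n>=7.6 t=10.65
```

```bash
python3 -m jog '[[-0.05,-0.246,0.1,-0.311,0.43,-0.787],[-0.05,-0.246,0.186,-0.311,0.43,-0.787],[-0.05,-0.246,0.186,-0.311,0.43,-0.787],[-0.05,-0.246,0.186,-0.311,0.43,-0.787],[-0.05,-0.246,0.186,-0.311,0.43,-0.787],[-0.05,-0.246,0.186,-0.311,0.43,-0.787],[-0.05,-0.246,0.186,-0.311,0.43,-0.787],[-0.05,-0.246,0.186,-0.311,0.43,-0.787],[-0.05,-0.246,0.186,-0.311,0.43,-0.787],[-0.05,-0.246,0.186,-0.311,0.43,-0.787]]' -0.2
python3 - <<'E'
from h import *
m,im=grab('wrist','w7')
row([459.7,-18.2,80],2.679)
E
```

```text
clock: 11.9
ee_pos: [459.6, -17.8, 171.4]
eef_rot: [-3.139, 0.002, 2.675]
force: [0.3, -0.6, 0.1]
finger_gap: 34.0
row [-0.0004, -0.0006, 0.1828, -0.0015, 0.0009, -0.0022] n>=1.5 t=11.95
```

View pics/w7.png

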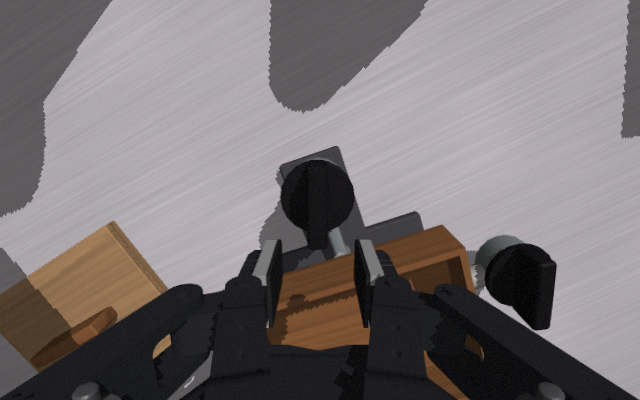

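```bash
python3 -m jog '[[0,0,0.09,0,0,0],[0,0,0.183,0,0,0],[0,0,0.183,0,0,0]]'
python3 -m jog '[[0,0,0,0,0,0],[0,0,0,0,0,0],[0,0,0,0,0,0]]' -1 25
python3 -m jog '[[0,0,0,0,0,-0.08],[0,0,0,0,0,-0.157],[0,0,0,0,0,-0.157],[0,0,0,0,0,-0.157]]'
python3 -m jog '[[0,0,0,0,0,0],[0,0,0,0,0,0],[0,0,-0.12,0,0,0],[0,0,-0.24,0,0,0],[0,0,-0.3,0,0,0]]' -0.2
python3 - <<'E'
from h import *
tg=[583,-35,90]
T,A=camflip(tg,np.pi-.137,.7,300,150); rowT(A)
E
```

```text
clock: 12.32
ee_pos: [457.9, -17.3, 77.2]
eef_rot: [-3.138, -0.004, 2.677]
force: [1.3, -0.6, 0.7]
finger_gap: 34.1
clock: 12.7
ee_pos: [459.9, -18.6, 82.0]
eef_rot: [-3.139, 0.002, 2.677]
force: [-6.6, -8.0, 1.0]
finger_gap: 14.1
clock: 13.2
ee_pos: [459.9, -18.6, 82.0]
eef_rot: [-3.138, 0.001, 2.913]
force: [-8.1, -8.1, 0.9]
finger_gap: 14.2
clock: 13.82
ee_pos: [460.4, -17.6, 234.3]
eef_rot: [-3.141, 0.004, 2.913]
force: [0.8, 0.5, -0.1]
finger_gap: 34.2
row [-0.0827, 0.0054, 0.0172, -0.0237, -0.4958, -0.058] n>=4.0 t=13.82
  tcp [501.3 -24.4 225.9] rpy [3.141 0.749 3.004]
```

```bash
python3 -m jog '[[-0.083,0.005,0.017,-0.024,-0.496,-0.058],[-0.083,0.005,0.017,-0.024,-0.496,-0.058],[-0.083,0.005,0.017,-0.024,-0.496,-0.058],[-0.083,0.005,0.017,-0.024,-0.496,-0.058],[-0.083,0.005,0.017,-0.024,-0.496,-0.058],[-0.083,0.005,0.017,-0.024,-0.496,-0.058],[-0.083,0.005,0.017,-0.024,-0.496,-0.058],[-0.083,0.005,0.017,-0.024,-0.496,-0.058]]' -1
python3 run6.py w8 b-x '[583,-35.1,-.137]'
python3 - <<'E'
from h import *
tg=[583,-35,90]
T,A=camflip(tg,np.pi/2-.137,.7,300,165); rowT(A)
E
```

```text
clock: 14.82
ee_pos: [501.3, -24.8, 221.5]
eef_rot: [3.141, 0.742, 3.004]
force: [0.3, -0.2, -0.1]
finger_gap: -0.1
p [ 5.84069e+02 -3.55445e+01 -1.40300e-01 -1.90000e-02 -6.60000e-03]
0 b-x 40 med -0.44 mad 0.61 | 0 i+x 40 med 1.77 mad 1.77 | 0 i+y 40 med -0.24 mad 0.24 | 0 i-x 10 med -0.68 mad 0.68 | 0 i-y 39 med -0.02 mad 0.49 | 0 o+x 40 med -0.48 mad 0.73 | 0 o+y 40 med -0.24 mad 0.26 | 0 o-y 40 med -0.37 mad 0.48 | 
p [ 5.840604e+02 -3.554310e+01 -1.402000e-01 -1.880000e-02 -6.500000e-03]
0 b-x 40 med -0.46 mad 0.50 | 0 i+x 40 med 1.77 mad 1.77 | 0 i+y 40 med -0.24 mad 0.25 | 0 i-x 10 med -0.66 mad 0.66 | 0 i-y 39 med -0.02 mad 0.48 | 0 o+x 40 med -0.49 mad 0.72 | 0 o+y 40 med -0.25 mad 0.27 | 0 o-y 40 med -0.36 mad 0.47 | 
p [ 5.84084e+02 -3.55447e+01 -1.40100e-01 -1.91000e-02 -6.30000e-03]
0 b-x 40 med -0.45 mad 0.47 | 0 i+x 40 med 1.75 mad 1.75 | 0 i+y 40 med -0.23 mad 0.23 | 0 i-x 10 med -0.68 mad 0.68 | 0 i-y 39 med -0.01 mad 0.49 | 0 o+x 40 med -0.50 mad 0.75 | 0 o+y 40 med -0.24 mad 0.27 | 0 o-y 40 med -0.48 mad 0.48 | 
row [-0.1172, 0.1716, 0.114, 0.693, 0.0201, 0.7853] n>=8.4 t=14.88
  tcp [593.8  49.1 219. ] rpy [3.141 0.703 1.433]
```

View pics/w8f.png

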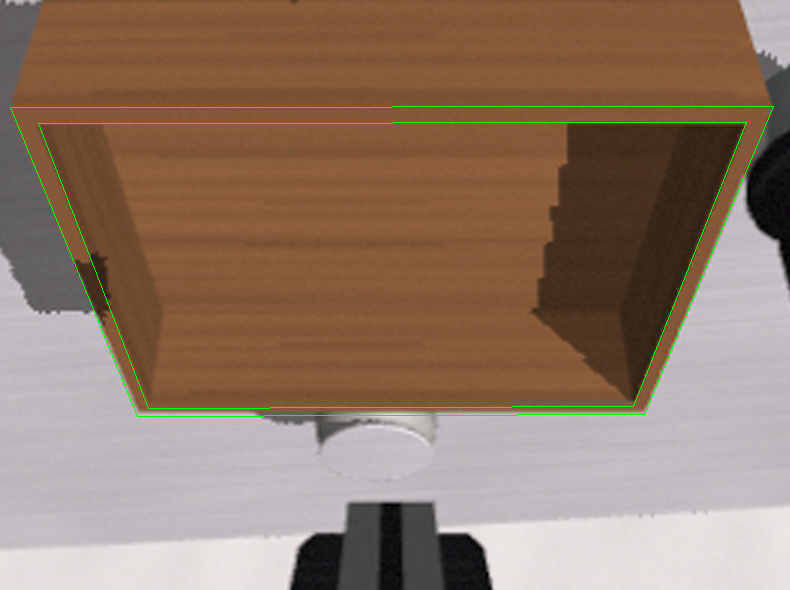

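```bash
cat > run9.py <<'E'
from efit import *
import efit,pickle
_e=efit.edges
efit.edges=lambda:_e()+[('b-x',[-70,90,17],[-70,-90,17]),('b+y',[-70,90,17],[70,90,17])]
X=['o-x','o+y','o-y','o+x','i-x','i+y','i-y','b-x']; Y=['o-x','o+x','o-y','i+x','i-x','i+y','b+y']
for tag,u in (('w6',Y),('w8',X),('w10',Y)):
    try: m=pickle.load(open(tag+'.pkl','rb'))
    except: continue
    im=cv2.imread(f'pics/{tag}.png'); print(tag)
    for a,b in ((0.01,0.),(-.015,-.005)): edgefit([(m,im,u)],[583,-35.1,-.137,a,b],rad=5)
    print('prior xyyaw'); edgefit([(m,im,u)],[583,-35.1,-.137,0,0],rad=5,prior=([582.9,-35.2,-.1374,0,0],np.array([.1,.1,.0003,10,10])))
E
python3 run9.py
python3 -m jog '[[-0.117,0.172,0.112,0.693,0.02,0.785],[-0.117,0.172,0.112,0.693,0.02,0.785],[-0.117,0.172,0.112,0.693,0.02,0.785],[-0.117,0.172,0.112,0.693,0.02,0.785],[-0.117,0.172,0.112,0.693,0.02,0.785],[-0.117,0.172,0.112,0.693,0.02,0.785],[-0.117,0.172,0.112,0.693,0.02,0.785],[-0.117,0.172,0.112,0.693,0.02,0.785],[-0.117,0.172,0.112,0.693,0.02,0.785],[-0.117,0.172,0.112,0.693,0.02,0.785],[-0.117,0.172,0.112,0.693,0.02,0.785]]'
python3 run6.py w10 b+y '[583,-35.1,-.137]' >/dev/null; python3 run9.py | tail -8
```

```text
w6
p [ 5.832542e+02 -3.492990e+01 -1.365000e-01  1.720000e-02  2.100000e-03]
0 b+y 40 med 0.16 mad 0.37 | 0 i+x 29 med -0.26 mad 0.49 | 0 i+y 16 med -0.22 mad 0.23 | 0 i-x 40 med -0.24 mad 0.24 | 0 o+x 40 med -0.25 mad 0.25 | 0 o-x 40 med -0.25 mad 0.26 | 0 o-y 38 med -0.03 mad 0.26 | 
p [ 5.832297e+02 -3.492300e+01 -1.367000e-01  1.790000e-02  2.000000e-03]
0 b+y 40 med 0.23 mad 0.49 | 0 i+x 29 med -0.25 mad 0.49 | 0 i+y 16 med -0.14 mad 0.24 | 0 i-x 40 med -0.24 mad 0.24 | 0 o+x 40 med -0.25 mad 0.25 | 0 o-x 40 med -0.24 mad 0.24 | 0 o-y 38 med -0.00 mad 0.26 | 
prior xyyaw
p [ 5.829709e+02 -3.516480e+01 -1.374000e-01  2.260000e-02 -6.000000e-04]
0 b+y 40 med 0.25 mad 0.50 | 0 i+x 29 med -0.25 mad 0.25 | 0 i+y 16 med -0.13 mad 0.25 | 0 i-x 40 med -0.25 mad 0.25 | 0 o+x 40 med -0.25 mad 0.25 | 0 o-x 40 med -0.25 mad 0.25 | 0 o-y 38 med -0.13 mad 0.25 | 
w8
p [ 5.832014e+02 -3.515460e+01 -1.371000e-01 -8.900000e-03 -4.000000e-04]
0 b-x 40 med -0.25 mad 0.26 | 0 i+y 40 med -0.26 mad 0.26 | 0 i-x 10 med -0.23 mad 0.37 | 0 i-y 38 med -0.24 mad 0.25 | 0 o+x 40 med 0.01 mad 0.02 | 0 o+y 4
[... 911 characters left out ...]
 | 0 i-x 40 med -0.26 mad 0.26 | 0 o+x 40 med -0.24 mad 0.24 | 0 o-x 40 med -0.26 mad 0.26 | 0 o-y 40 med 0.01 mad 0.23 | 
p [ 5.832109e+02 -3.500140e+01 -1.362000e-01 -1.200000e-03  6.000000e-04]
0 b+y 40 med 0.01 mad 0.24 | 0 i+x 30 med -0.23 mad 0.48 | 0 i+y 15 med -0.01 mad 0.24 | 0 i-x 40 med -0.27 mad 0.27 | 0 o+x 40 med -0.24 mad 0.24 | 0 o-x 40 med -0.26 mad 0.27 | 0 o-y 40 med -0.01 mad 0.24 | 
prior xyyaw
p [ 5.829613e+02 -3.515990e+01 -1.374000e-01  4.300000e-03 -1.800000e-03]
0 b+y 40 med 0.00 mad 0.24 | 0 i+x 30 med -0.25 mad 0.25 | 0 i+y 15 med -0.01 mad 0.23 | 0 i-x 40 med -0.25 mad 0.25 | 0 o+x 40 med 0.00 mad 0.00 | 0 o-x 40 med -0.25 mad 0.25 | 0 o-y 40 med -0.25 mad 0.25 |
```

View pics/w10f.png

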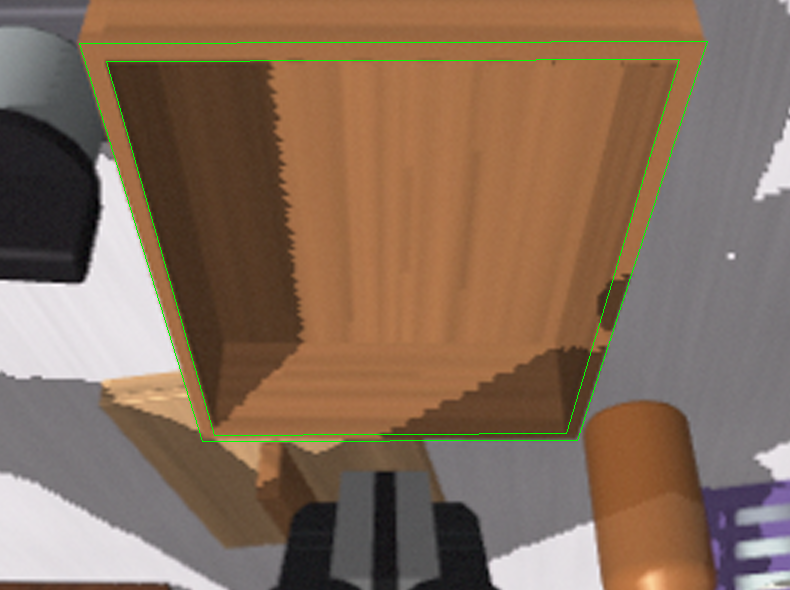

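```bash
python3 - <<'E'
from h import *
row([482,332,200],2.845)
E
```

```text
row [0.4287, -0.2964, -0.3142, -0.3296, 0.3881, -0.8978] n>=8.3 t=16.30
```

```bash
python3 -m jog '[[0.429,-0.296,-0.314,-0.33,0.388,-0.898],[0.429,-0.296,-0.314,-0.33,0.388,-0.898],[0.429,-0.296,-0.314,-0.33,0.388,-0.898],[0.429,-0.296,-0.314,-0.33,0.388,-0.898],[0.429,-0.296,-0.314,-0.33,0.388,-0.898],[0.429,-0.296,-0.314,-0.33,0.388,-0.898],[0.429,-0.296,-0.314,-0.33,0.388,-0.898],[0.429,-0.296,-0.314,-0.33,0.388,-0.898],[0.429,-0.296,-0.314,-0.33,0.388,-0.898],[0.429,-0.296,-0.314,-0.33,0.388,-0.898]]' 1
python3 - <<'E'
from h import *
import pickle
m,im=grab('wrist','w11'); pickle.dump(m,open('w11.pkl','wb'))
for x in outline_of('wrist','panel_mid'):
    cs,_=cv2.findContours(x['pixels'].astype(np.uint8),cv2.RETR_EXTERNAL,cv2.CHAIN_APPROX_NONE)
    c=max(cs,key=cv2.contourArea)
    bx=cv2.boxPoints(cv2.minAreaRect(c)); print(x['confidence'],bx.round(1).tolist(),onplane(m,bx,28).round(1).tolist())
E
```

```text
clock: 17.55
ee_pos: [482.2, 331.8, 200.6]
eef_rot: [3.14, 0.003, 2.844]
force: [0.5, 0.5, -0.5]
finger_gap: 85.6
0.87 [[290.0, 238.6999969482422], [294.79998779296875, 108.9000015258789], [354.29998779296875, 111.0999984741211], [349.3999938964844, 240.89999389648438]] [[533.4, 286.7, 28.0], [411.1, 331.9, 28.0], [429.2, 384.5, 28.0], [553.9, 345.2, 28.0]]
0.87 [[417.5, 172.6999969482422], [554.9000244140625, 153.8000030517578], [562.7000122070312, 210.5], [425.29998779296875, 229.3000030517578]] [[503.9, 428.7, 28.0], [525.1, 564.5, 28.0], [587.2, 566.6, 28.0], [564.6, 423.7, 28.0]]
0.77 [[393.0, 0.0], [548.0, 0.0], [548.0, 65.0], [393.0, 65.0]] [[348.3, 442.0, 28.0], [385.6, 575.3, 28.0], [440.2, 567.7, 28.0], [400.2, 429.0, 28.0]]
```

View pics/w11.png

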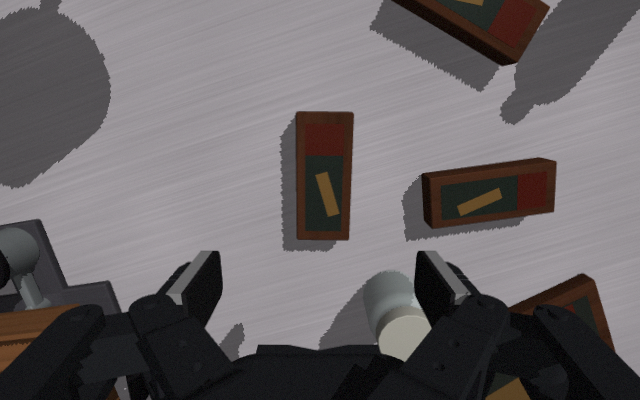

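```bash
python3 - <<'E'
from h import *
import pickle
m=pickle.load(open('w11.pkl','rb'))
P=onplane(m,[(297.5,112),(353,112),(349,240),(297.5,240)],28)[:,:2];print(P.round(1),P.mean(0),[np.linalg.norm(P[i]-P[i-1]).round(1) for i in range(4)])
d=(P[3]+P[2]-P[0]-P[1]);print('ang',np.arctan2(d[1],d[0]), np.arctan2(*(P[3]-P[0])[::-1]),np.arctan2(*(P[2]-P[1])[::-1]))
print('jar',onplane(camera_model('top'),[(203,184)],85),onplane(m,[(388,273)],70))
im=cv2.imread('pics/w11.png'); cv2.imwrite('pics/w11c.png',cv2.resize(im[95:260,270:380],None,fx=3.5,fy=3.5,interpolation=cv2.INTER_CUBIC))
E
```

```text
[[414.5 333.5]
 [429.7 383.1]
 [552.7 345. ]
 [537.  293.8]] [483.48654281 338.85814824] [np.float64(128.8), np.float64(51.9), np.float64(128.8), np.float64(53.6)]
ang -0.3071427532783221 -0.31366256057198244 -0.30062520211582155
jar [[643.4373622  365.41968659  85.        ]] [[577.25521783 371.94414629  70.        ]]
```

View pics/w11c.png

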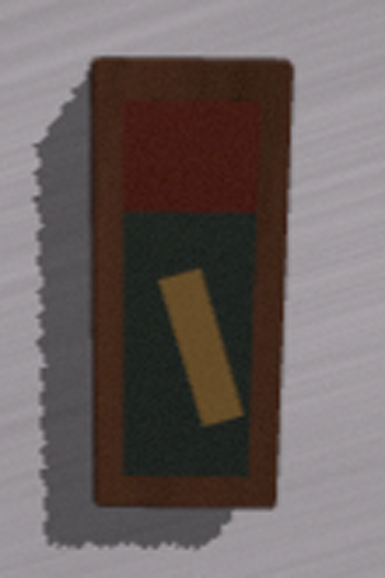

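```bash
python3 - <<'E'
from h import *
row([483.5,338.9,60],2.8345)
row([483.5,338.9,6],2.8345)
E
```

```text
row [0.0018, 0.0133, 0.281, 0.0006, 0.0017, 0.0062] n>=2.3 t=17.65
row [0.0021, 0.0132, 0.389, 0.0006, 0.0017, 0.0062] n>=3.1 t=17.65
```

```bash
python3 -m jog '[[0.002,0.013,0.1,0,0.002,0.006],[0.002,0.013,0.2,0,0.002,0.006],[0.002,0.013,0.3,0,0.002,0.006],[0.002,0.013,0.35,0,0.002,0.006],[0.002,0.013,0.389,0,0.002,0.006],[0.002,0.013,0.389,0,0.002,0.006],[0.002,0.013,0.389,0,0.002,0.006]]'
python3 - <<'E'
from h import *
grab('wrist','w12')
E
```

```text
clock: 18.52
ee_pos: [484.0, 339.3, 7.2]
eef_rot: [3.139, -0.0, 2.835]
force: [0.2, -0.4, 0.8]
finger_gap: 85.2
```

View pics/w12.png

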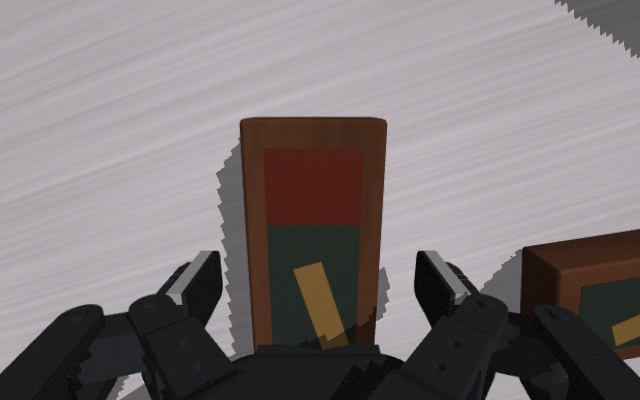

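```bash
python3 -m jog '[[0,0,0.006,0,0,0],[0,0,0.006,0,0,0],[0,0,0.006,0,0,0],[0,0,0.006,0,0,0],[0,0,0.006,0,0,0],[0,0,0.006,0,0,0]]' -1 40
python3 -m jog '[[0,0,-0.02,0,0,0],[0,0,-0.04,0,0,0],[0,0,-0.1,0,0,0],[0,0,-0.2,0,0,0],[0,0,-0.3,0,0,0],[0,0,-0.37,0,0,0],[0,0,-0.37,0,0,0]]'
python3 - <<'E'
from h import *
import pickle
m,im=grab('wrist','w13'); pickle.dump(m,open('w13.pkl','wb'))
c=stand(583,-35.1,-.137,[0,0,0]); row([c[0],c[1],190],1.433)
E
```

```text
clock: 19.32
ee_pos: [483.7, 338.9, 3.3]
eef_rot: [3.14, -0.001, 2.835]
force: [-0.5, -1.0, 5.3]
finger_gap: 54.2
clock: 20.2
ee_pos: [484.5, 339.1, 191.8]
eef_rot: [3.137, 0.002, 2.835]
force: [0.5, -0.5, -1.8]
finger_gap: 54.2
row [-0.4146, -0.653, -0.003, 0.0015, -0.0013, 0.9346] n>=7.5 t=20.25
```

View pics/w13.png

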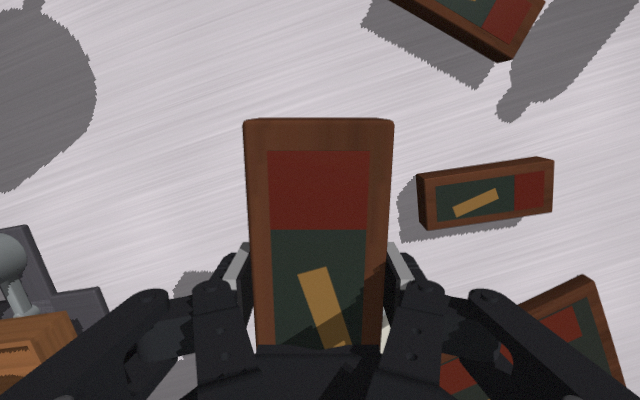

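```bash
python3 -m jog '[[-0.07,-0.12,-0.003,0,0,0.12],[-0.15,-0.236,-0.003,0,0,0.24],[-0.22,-0.35,-0.003,0,0,0.36],[-0.29,-0.46,-0.003,0,0,0.48],[-0.355,-0.56,-0.003,0,0,0.6],[-0.4,-0.63,-0.003,0,0,0.72],[-0.415,-0.653,-0.003,0,0,0.84],[-0.415,-0.653,-0.003,0,0,0.935],[-0.415,-0.653,-0.003,0,0,0.935],[-0.415,-0.653,-0.003,0,0,0.935]]'
python3 - <<'E'
from h import *
grab('wrist','w14')
row([583,-35.1,80],1.433); row([583,-35.1,69.5],1.433)
E
```

```text
clock: 21.5
ee_pos: [582.7, -35.0, 188.1]
eef_rot: [-3.139, -0.001, 1.436]
force: [-0.1, 0.4, -1.3]
finger_gap: 54.1
row [-0.0004, 0.0009, 0.2167, -0.0013, -0.0008, 0.0017] n>=1.7 t=21.55
row [-0.0004, 0.0009, 0.2377, -0.0013, -0.0008, 0.0017] n>=1.9 t=21.55
```

View pics/w14.png

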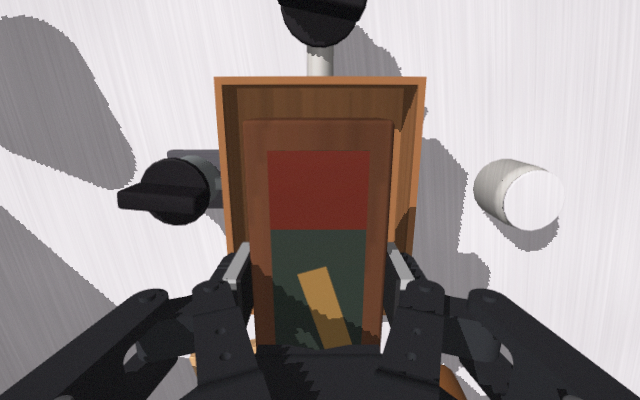

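```bash
python3 -m jog '[[0,0.001,0.07,0,0,0],[0,0.001,0.14,0,0,0],[0,0.001,0.2,0,0,0],[0,0.001,0.22,0,0,0],[0,0.001,0.226,0,0,0],[0,0.001,0.23,0,0,0],[0,0.001,0.23,0,0,0]]'
python3 -m jog '[[0,0,0.002,0,0,0],[0,0,0.004,0,0,0],[0,0,0.004,0,0,0]]'
```

```text
clock: 22.42
ee_pos: [583.7, -35.2, 74.6]
eef_rot: [-3.141, -0.001, 1.433]
force: [-0.2, -0.4, -1.2]
finger_gap: 54.6
clock: 22.8
ee_pos: [583.3, -35.2, 71.7]
eef_rot: [-3.14, -0.001, 1.432]
force: [0.4, 1.1, -2.1]
finger_gap: 54.3
```

```bash
python3 -m jog '[[0,0,0.002,0,0,0],[0,0,0.004,0,0,0],[0,0,0.004,0,0,0]]'
python3 -m jog '[[0,0,0.002,0,0,0],[0,0,0.002,0,0,0]]'
```

```text
clock: 23.18
ee_pos: [583.3, -35.2, 69.6]
eef_rot: [-3.14, -0.001, 1.432]
force: [-0.9, 0.5, -1.3]
finger_gap: 54.3
clock: 23.42
ee_pos: [583.3, -35.2, 68.7]
eef_rot: [-3.14, -0.001, 1.432]
force: [0.2, 0.4, -2.2]
finger_gap: 54.3
```

```bash
python3 -m jog '[[0,0,0.001,0,0,0],[0,0,0.002,0,0,0],[0,0,0.002,0,0,0]]'
```

```text
clock: 23.8
ee_pos: [583.5, -35.2, 68.2]
eef_rot: [-3.141, -0.001, 1.432]
force: [-2.2, 0.4, 5.7]
finger_gap: 54.1
```

```bash
python3 -m jog '[[0,0,0.001,0,0,0],[0,0,0.001,0,0,0]]'
```

```text
clock: 24.05
ee_pos: [583.6, -35.2, 68.0]
eef_rot: [-3.141, -0.001, 1.432]
force: [-3.6, 1.5, 9.4]
finger_gap: 54.3
```

```bash
python3 -m jog '[[0,0,0,0,0,0],[0,0,0,0,0,0],[0,0,0,0,0,0]]' 0.6
python3 -m jog '[[0,0,-0.02,0,0,0],[0,0,-0.1,0,0,0],[0,0,-0.2,0,0,0],[0,0,-0.3,0,0,0],[0,0,-0.36,0,0,0]]'
python3 - <<'E'
from h import *
tg=[583,-35,90]
T,A=camflip(tg,np.pi-.137,.8,300,160); rowT(A)
E
```

```text
clock: 24.42
ee_pos: [583.2, -35.2, 67.1]
eef_rot: [-3.14, -0.001, 1.432]
force: [0.3, 0.7, 0.2]
finger_gap: 68.2
clock: 25.05
ee_pos: [583.8, -35.5, 251.0]
eef_rot: [3.14, -0.001, 1.432]
force: [0.2, 0.6, -0.7]
finger_gap: 68.2
row [0.0015, -0.1426, 0.0432, -0.3214, -0.3223, -1.012] n>=8.9 t=25.05
  tcp [513.3 -24.9 229.3] rpy [3.142 0.618 3.004]
```

Recheck level with the panel in.

```bash
python3 -m jog '[[0,-0.143,0.043,-0.321,-0.322,-1],[0,-0.143,0.043,-0.321,-0.322,-1],[0,-0.143,0.043,-0.321,-0.322,-1],[0,-0.143,0.043,-0.321,-0.322,-1],[0,-0.143,0.043,-0.321,-0.322,-1],[0,-0.143,0.043,-0.321,-0.322,-1],[0,-0.143,0.043,-0.321,-0.322,-1],[0,-0.143,0.043,-0.321,-0.322,-1],[0,-0.143,0.043,-0.321,-0.322,-1],[0,-0.143,0.043,-0.321,-0.322,-1],[0,-0.143,0.043,-0.321,-0.322,-1]]' -1
python3 run6.py w15 b-x '[583,-35.1,-.137]' >/dev/null
sed -i "s/('w10',Y)/('w10',Y),('w15',X)/" run9.py; python3 run9.py | tail -8
```

```text
clock: 26.42
ee_pos: [512.7, -25.6, 226.5]
eef_rot: [3.134, 0.615, 2.98]
force: [0.5, 0.4, -0.0]
finger_gap: -0.1
w15
p [ 5.82930e+02 -3.51306e+01 -1.36000e-01 -4.80000e-03  2.70000e-03]
0 b-x 40 med 0.13 mad 0.27 | 0 i+y 40 med -0.24 mad 0.24 | 0 i-x 40 med 0.14 mad 0.28 | 0 i-y 40 med -0.25 mad 0.25 | 0 o+x 40 med -0.22 mad 0.24 | 0 o+y 40 med -0.25 mad 0.25 | 0 o-y 40 med -0.25 mad 0.25 | 
p [ 5.82944e+02 -3.51223e+01 -1.35800e-01 -4.90000e-03  2.90000e-03]
0 b-x 40 med 0.02 mad 0.27 | 0 i+y 40 med -0.25 mad 0.25 | 0 i-x 40 med 0.22 mad 0.28 | 0 i-y 40 med -0.25 mad 0.25 | 0 o+x 40 med -0.24 mad 0.25 | 0 o+y 40 med -0.26 mad 0.26 | 0 o-y 40 med -0.24 mad 0.24 | 
prior xyyaw
p [ 5.829093e+02 -3.518830e+01 -1.374000e-01 -4.200000e-03  8.000000e-04]
0 b-x 40 med -0.00 mad 0.25 | 0 i+y 40 med -0.25 mad 0.25 | 0 i-x 40 med 0.00 mad 0.50 | 0 i-y 40 med -0.25 mad 0.25 | 0 o+x 40 med -0.13 mad 0.25 | 0 o+y 40 med -0.25 mad 0.25 | 0 o-y 40 med -0.25 mad 0.25 |
```

View pics/w15f.png

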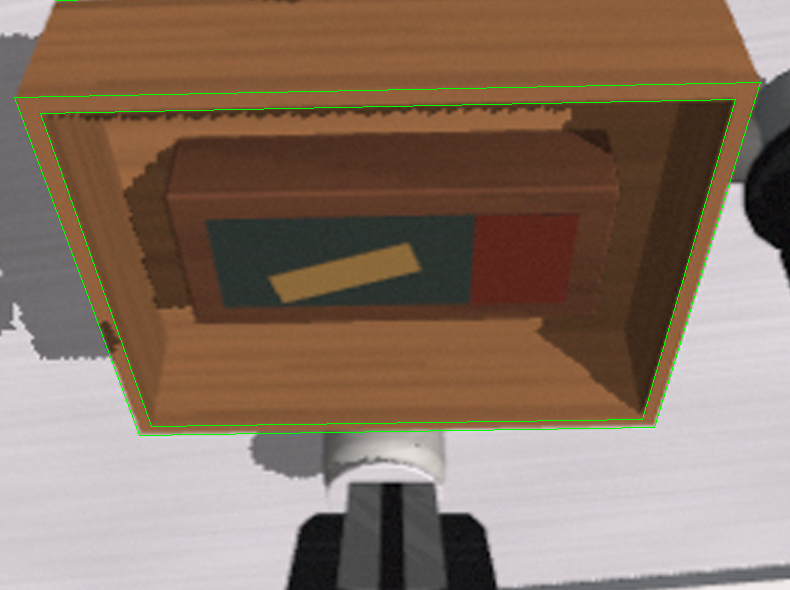

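```bash
python3 - <<'E'
from h import *
row([487,-312,250],1.634)
E
```

```text
row [-0.0607, -0.5737, -0.0195, 0.2798, 0.3423, 0.869] n>=7.8 t=26.48
```

```bash
python3 -m jog '[[-0.06,-0.574,-0.02,0.28,0.342,0.869],[-0.06,-0.574,-0.02,0.28,0.342,0.869],[-0.06,-0.574,-0.02,0.28,0.342,0.869],[-0.06,-0.574,-0.02,0.28,0.342,0.869],[-0.06,-0.574,-0.02,0.28,0.342,0.869],[-0.06,-0.574,-0.02,0.28,0.342,0.869],[-0.06,-0.574,-0.02,0.28,0.342,0.869],[-0.06,-0.574,-0.02,0.28,0.342,0.869],[-0.06,-0.574,-0.02,0.28,0.342,0.869],[-0.06,-0.574,-0.02,0.28,0.342,0.869]]' 0
python3 - <<'E'
from h import *
import pickle
m,im=grab('wrist','w16'); pickle.dump(m,open('w16.pkl','wb'))
E
```

```text
clock: 27.72
ee_pos: [487.3, -312.1, 249.6]
eef_rot: [3.141, 0.002, 1.639]
force: [-0.3, 1.0, -0.9]
finger_gap: 42.9
```

View pics/w16.png

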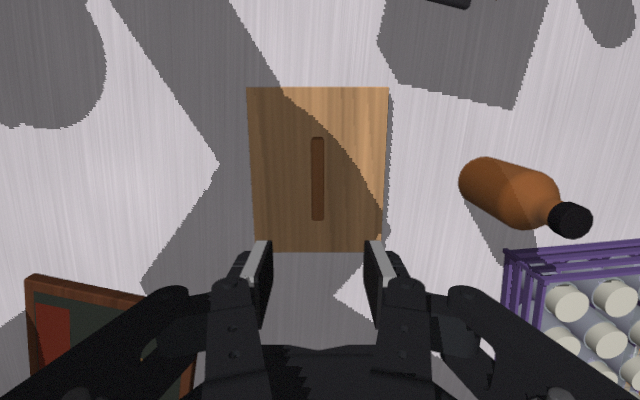

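```bash
python3 - <<'E'
from h import *
im=cv2.imread('pics/w16.png'); cv2.imwrite('pics/w16c.png',cv2.resize(im[75:265,230:405],None,fx=3,fy=3,interpolation=cv2.INTER_CUBIC))
E
```

```text
(no output)
```

View pics/w16c.png

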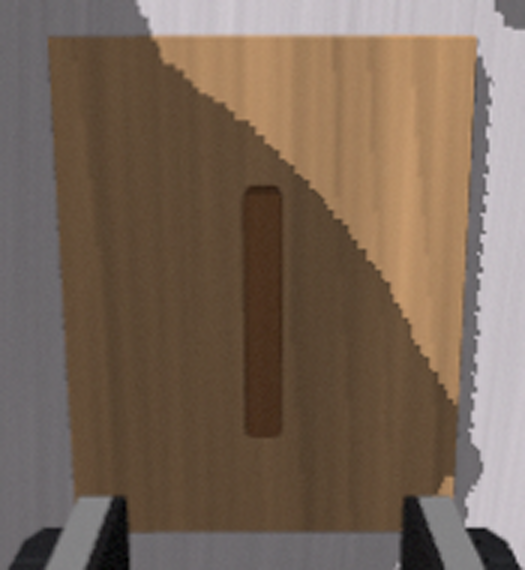

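```bash
python3 - <<'E'
from h import *
import pickle
m=pickle.load(open('w16.pkl','rb'))
f=lambda c:(np.array(c,float)+.5)/3-.5+[230,75]
P=onplane(m,f([(49,36),(476,37),(454,531),(75,531)]),16)[:,:2]
print(P.round(1),P.mean(0),[np.linalg.norm(P[i]-P[i-1]).round(1) for i in range(4)])
d=P[0]+P[1]-P[2]-P[3];print(np.arctan2(d[1],d[0]))
Q=onplane(m,f([(245,187),(282,187),(282,437),(245,437)]),52)[:,:2]
print(Q.mean(0),[np.linalg.norm(Q[i]-Q[i-1]).round(1) for i in range(4)]); d=Q[0]+Q[1]-Q[2]-Q[3];ang=np.arctan2(d[1],d[0]);print(ang)
c=(Q.mean(0)+P.mean(0))/2
row([*c,60],ang); row([*c,27],ang)
E
```

```text
[[ 402.2 -225.9]
 [ 558.1 -215.6]
 [ 573.5 -411.6]
 [ 415.  -422.3]] [ 487.21185175 -318.82375335] [np.float64(196.9), np.float64(156.3), np.float64(196.6), np.float64(158.9)]
1.6426878215232275
[ 487.08943835 -317.36894683] [np.float64(90.7), np.float64(12.7), np.float64(90.7), np.float64(13.6)]
1.6387258046178619
row [-0.0112, -0.0012, 0.3798, 0.0006, 0.0017, -0.0001] n>=3.0 t=27.77
row [-0.011, -0.0013, 0.4458, 0.0006, 0.0017, -0.0001] n>=3.6 t=27.77
```

```bash
python3 -m jog '[[-0.011,-0.001,0.1,0,0.001,0],[-0.011,-0.001,0.2,0,0.001,0],[-0.011,-0.001,0.3,0,0.001,0],[-0.011,-0.001,0.38,0,0.001,0],[-0.011,-0.001,0.42,0,0.001,0],[-0.011,-0.001,0.45,0,0.001,0],[-0.011,-0.001,0.45,0,0.001,0],[-0.011,-0.001,0.45,0,0.001,0]]' -0.2
python3 -m jog '[[0,0,0,0,0,0],[0,0,0,0,0,0],[0,0,0,0,0,0],[0,0,0,0,0,0]]' -1 50
```

```text
clock: 28.78
ee_pos: [487.7, -318.5, 26.3]
eef_rot: [3.14, 0.001, 1.637]
force: [0.8, 0.0, 0.3]
finger_gap: 33.9
clock: 29.28
ee_pos: [487.6, -318.4, 26.0]
eef_rot: [3.14, 0.001, 1.637]
force: [-1.1, 0.6, 6.5]
finger_gap: 12.9
```

```bash
python3 -m jog '[[0,0,-0.02,0,0,0],[0,0,-0.06,0,0,0],[0,0,-0.15,0,0,0],[0,0,-0.25,0,0,0],[0,0,-0.35,0,0,0],[0,0,-0.37,0,0,0],[0,0,-0.37,0,0,0]]'
python3 - <<'E'
from h import *
import pickle
m=pickle.load(open('w16.pkl','rb'));print('bottle base',onplane(m,[(470,180)],0))
m,im=grab('wrist','w17'); pickle.dump(m,open('w17.pkl','wb'))
row([583,-35.1,205],1.433)
E
```

```text
clock: 30.15
ee_pos: [487.0, -318.0, 210.6]
eef_rot: [3.14, 0.001, 1.636]
force: [-0.0, -0.3, -3.2]
finger_gap: 13.1
bottle base [[ 676.40207788 -315.54922859    0.        ]]
row [0.5516, 0.2292, 0.0084, -0.0003, -0.0003, 0.1356] n>=4.8 t=30.20
```

View pics/w17.png

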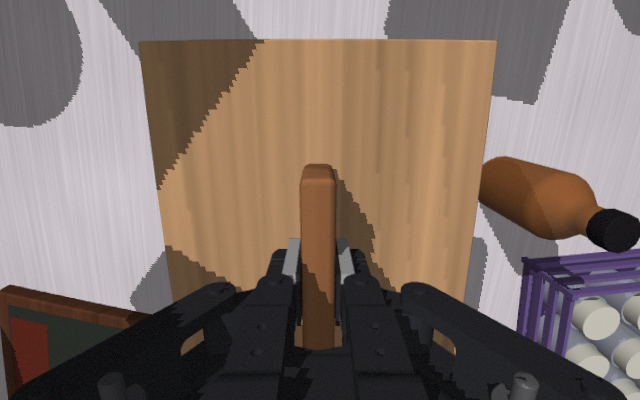

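```bash
python3 - <<'E'
from h import *
import pickle
m=pickle.load(open('w17.pkl','rb')); s=sense()
P=onplane(m,[(140,41),(496,40)],200.6)
L=Ro.from_euler('xyz',s['eef_rot']).inv().apply(P-s['ee_pos']); print(L.round(1))
E
python3 -m jog '[[0.1,0.045,0.009,0,0,0.03],[0.21,0.09,0.009,0,0,0.06],[0.32,0.135,0.009,0,0,0.09],[0.43,0.18,0.009,0,0,0.12],[0.51,0.213,0.009,0,0,0.136],[0.552,0.229,0.009,0,0,0.136],[0.552,0.229,0.009,0,0,0.136],[0.552,0.229,0.009,0,0,0.136]]'
python3 - <<'E'
from h import *
import pickle
m,im=grab('wrist','w18'); grab('scene','s18')
row([583,-35.1,140],1.433)
E
```

```text
[[ 97.7 -77.4   8.6]
 [ 98.2  77.5   8.5]]
clock: 31.2
ee_pos: [582.7, -35.6, 204.2]
eef_rot: [-3.14, 0.0, 1.432]
force: [-0.2, 0.1, -2.8]
finger_gap: 13.2
row [0.0018, 0.0001, 0.1297, -0.0003, 0.0001, -0.001] n>=1.0 t=31.30
```

View pics/s18.png

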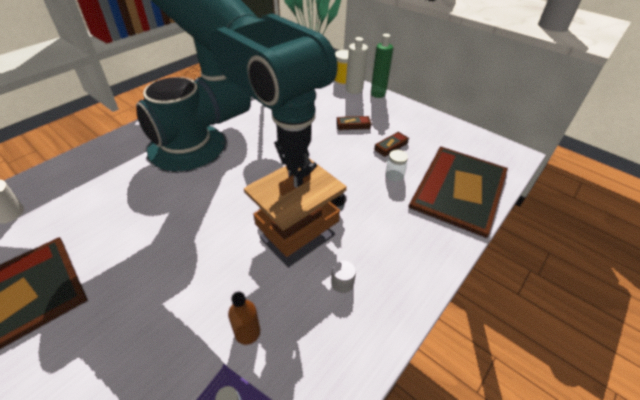

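```bash
python3 -m jog '[[0.003,0,0.06,0,0,-0.001],[0.003,0,0.11,0,0,-0.001],[0.003,0,0.13,0,0,-0.001],[0.003,0,0.13,0,0,-0.001],[0.003,0,0.13,0,0,-0.001]]'
python3 - <<'E'
from h import *
grab('wrist','w19'); m,im=grab('scene','s19')
cv2.imwrite('pics/s19c.png',cv2.resize(im[140:280,220:380],None,fx=4,fy=4,interpolation=cv2.INTER_CUBIC))
row([583,-35.1,121],1.433)
E
```

```text
clock: 31.92
ee_pos: [583.8, -33.9, 141.6]
eef_rot: [3.14, -0.0, 1.434]
force: [-0.4, -0.2, -1.8]
finger_gap: 13.1
row [-0.0029, -0.0013, 0.041, 0.0013, -0.0, 0.0006] n>=0.3 t=32.02
```

View pics/s19c.png

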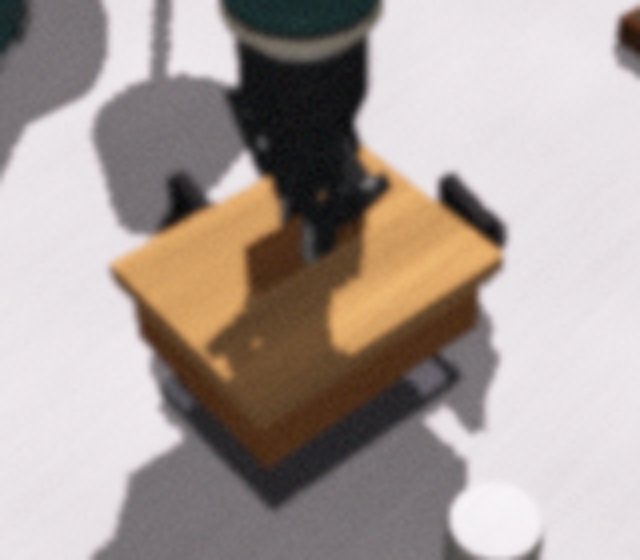

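View pics/w19.png

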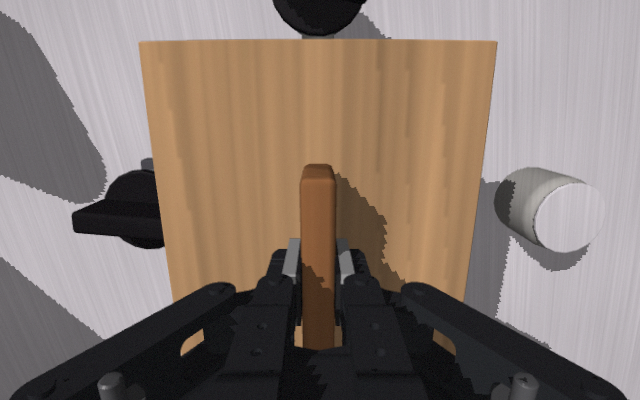

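```bash
python3 -m jog '[[-0.001,-0.001,0.008,0,0,0],[-0.001,-0.001,0.016,0,0,0],[-0.001,-0.001,0.024,0,0,0],[-0.001,-0.001,0.024,0,0,0]]'
python3 -m jog '[[0,0,0.004,0,0,0],[0,0,0.008,0,0,0],[0,0,0.008,0,0,0]]'
```

```text
clock: 32.52
ee_pos: [582.7, -34.0, 127.9]
eef_rot: [-3.141, 0.0, 1.434]
force: [0.2, -0.2, -2.4]
finger_gap: 13.1
clock: 32.9
ee_pos: [582.8, -34.1, 124.2]
eef_rot: [3.141, -0.0, 1.434]
force: [-0.2, -0.7, -2.3]
finger_gap: 13.4
```

```bash
python3 -m jog '[[0,0,0.002,0,0,0],[0,0,0.004,0,0,0],[0,0,0.004,0,0,0]]'
python3 -m jog '[[0,0,0.002,0,0,0],[0,0,0.002,0,0,0]]'
```

```text
clock: 33.28
ee_pos: [582.8, -34.0, 122.3]
eef_rot: [3.141, 0.0, 1.434]
force: [0.5, 0.2, -3.1]
finger_gap: 13.1
clock: 33.52
ee_pos: [582.9, -34.1, 121.4]
eef_rot: [3.141, 0.0, 1.434]
force: [-0.6, -0.0, -2.8]
finger_gap: 13.5
```

```bash
python3 -m jog '[[0,0,0.001,0,0,0],[0,0,0.001,0,0,0]]'
```

```text
clock: 33.78
ee_pos: [583.0, -34.1, 121.1]
eef_rot: [3.141, -0.0, 1.434]
force: [0.2, 0.8, -1.0]
finger_gap: 13.1
```

```bash
python3 -m jog '[[0,0,0.001,0,0,0],[0,0,0.001,0,0,0]]'; python3 -m jog '[[0,0,0.001,0,0,0],[0,0,0.001,0,0,0]]'
```

```text
clock: 34.02
ee_pos: [583.1, -34.1, 120.9]
eef_rot: [3.14, -0.0, 1.434]
force: [-0.1, 0.1, 3.3]
finger_gap: 13.2
clock: 34.28
ee_pos: [583.2, -34.1, 120.8]
eef_rot: [3.14, -0.0, 1.434]
force: [-1.7, 0.3, 7.3]
finger_gap: 13.1
```

Seated at the expected height. Release and look from both oblique sides.

```bash
python3 -m jog '[[0,0,0,0,0,0],[0,0,0,0,0,0],[0,0,0,0,0,0]]' -0.2
python3 -m jog '[[0,0,-0.02,0,0,0],[0,0,-0.1,0,0,0],[0,0,-0.2,0,0,0],[0,0,-0.3,0,0,0]]'
python3 - <<'E'
from h import *
tg=[583,-35,100]
T,A=camflip(tg,np.pi-.137,.5,320,150); rowT(A)
E
```

```text
clock: 34.65
ee_pos: [582.8, -34.0, 119.7]
eef_rot: [3.142, 0.0, 1.434]
force: [-0.0, 0.1, 0.3]
finger_gap: 33.9
clock: 35.15
ee_pos: [582.6, -34.0, 272.2]
eef_rot: [3.141, 0.0, 1.434]
force: [0.5, -0.3, -0.2]
finger_gap: 34.2
row [-0.0008, -0.2491, 0.0912, -0.4927, -0.4927, -0.9607] n>=9.5 t=35.15
  tcp [459.1 -17.4 226.5] rpy [3.141 0.948 3.004]
```

```bash
python3 -m jog '[[0,-0.249,0.09,-0.493,-0.493,-0.961],[0,-0.249,0.09,-0.493,-0.493,-0.961],[0,-0.249,0.09,-0.493,-0.493,-0.961],[0,-0.249,0.09,-0.493,-0.493,-0.961],[0,-0.249,0.09,-0.493,-0.493,-0.961],[0,-0.249,0.09,-0.493,-0.493,-0.961],[0,-0.249,0.09,-0.493,-0.493,-0.961],[0,-0.249,0.09,-0.493,-0.493,-0.961],[0,-0.249,0.09,-0.493,-0.493,-0.961],[0,-0.249,0.09,-0.493,-0.493,-0.961],[0,-0.249,0.09,-0.493,-0.493,-0.961],[0,-0.249,0.09,-0.493,-0.493,-0.961]]' -1
python3 - <<'E'
from h import *
import pickle
m,im=grab('wrist','w20'); pickle.dump(m,open('w20.pkl','wb'))
p=[583,-35.1,-.137,-.003,0]
v=im.copy()
def quad(X,Y,z,c):
    q=proj(m,tray_pts(p,[[X,Y,z],[X,-Y,z],[-X,-Y,z],[-X,Y,z]]));print(z,q.round(1).tolist())
    cv2.polylines(v,[q.round().astype(np.int32)],True,c,1)
quad(79,99,68,(0,255,0)); quad(79,99,52,(255,255,0))
cv2.imwrite('pics/w20v.png',cv2.rotate(cv2.resize(v[0:260,100:540],None,fx=1.8,fy=1.8,interpolation=cv2.INTER_CUBIC),cv2.ROTATE_180))
cv2.imwrite('pics/w20r.png',cv2.rotate(cv2.resize(im[0:260,100:540],None,fx=1.8,fy=1.8,interpolation=cv2.INTER_CUBIC),cv2.ROTATE_180))
tg=[583,-35,100]
T,A=camflip(tg,np.pi/2-.137,.55,320,160); rowT(A)
E
```

```text
clock: 36.65
ee_pos: [513.6, -13.3, 220.6]
eef_rot: [-3.136, 0.927, 2.999]
force: [-0.4, 1.0, -0.2]
finger_gap: 0.1
68 [[403.2, 180.6], [212.0, 180.8], [130.6, 69.8], [465.4, 67.6]]
52 [[401.8, 166.7], [213.8, 167.0], [136.5, 49.7], [460.7, 47.2]]
row [-0.0956, 0.2154, 0.1032, 0.8131, 0.0324, 0.6508] n>=8.4 t=36.70
  tcp [598.6  83.4 227.6] rpy [3.141 0.869 1.433]
```

View pics/w20v.png

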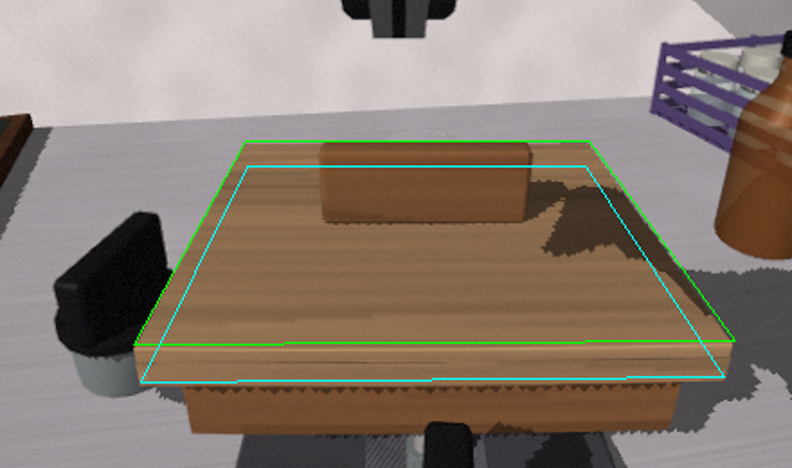

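View pics/w20r.png

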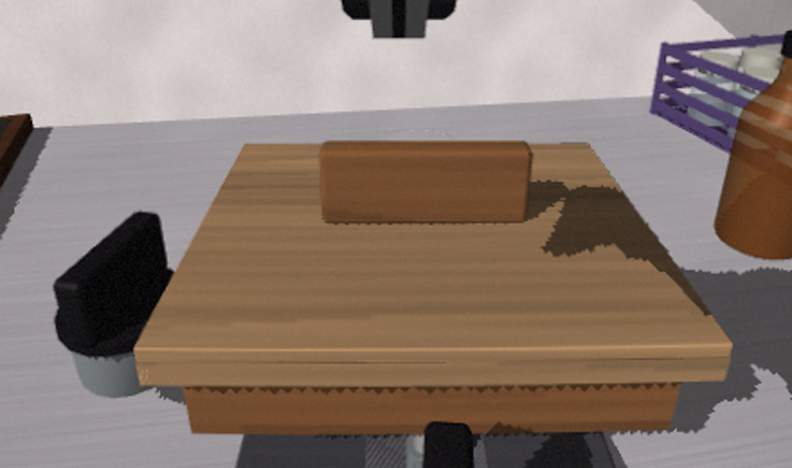

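```bash
python3 -m jog '[[-0.096,0.215,0.06,0.813,0.032,0.651],[-0.096,0.215,0.103,0.813,0.032,0.651],[-0.096,0.215,0.103,0.813,0.032,0.651],[-0.096,0.215,0.103,0.813,0.032,0.651],[-0.096,0.215,0.103,0.813,0.032,0.651],[-0.096,0.215,0.103,0.813,0.032,0.651],[-0.096,0.215,0.103,0.813,0.032,0.651],[-0.096,0.215,0.103,0.813,0.032,0.651],[-0.096,0.215,0.103,0.813,0.032,0.651],[-0.096,0.215,0.103,0.813,0.032,0.651],[-0.096,0.215,0.103,0.813,0.032,0.651]]'
python3 - <<'E'
from h import *
import pickle
m,im=grab('wrist','w21')
m=camera_model('wrist'); pickle.dump(m,open('w21.pkl','wb'))
p=[583,-35.1,-.137,-.002,0]
v=im.copy()
def quad(X,Y,z,c):
    q=proj(m,tray_pts(p,[[X,Y,z],[X,-Y,z],[-X,-Y,z],[-X,Y,z]]))
    cv2.polylines(v,[q.round().astype(np.int32)],True,c,1)
quad(79,99,68,(0,255,0)); quad(79,99,52,(255,255,0))
cv2.imwrite('pics/w21v.png',cv2.rotate(cv2.resize(v[0:260,100:540],None,fx=1.8,fy=1.8,interpolation=cv2.INTER_CUBIC),cv2.ROTATE_180))
_,im=grab('top','t21')
E
```

```text
clock: 38.08
ee_pos: [599.4, 83.7, 226.6]
eef_rot: [3.137, 0.872, 1.431]
force: [-0.7, 0.0, 0.1]
finger_gap: 0.3
```

View pics/w21v.png

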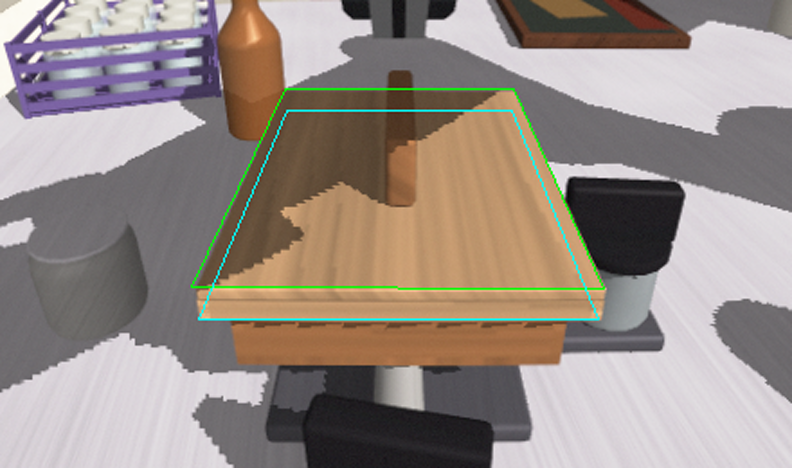

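View pics/t21.png

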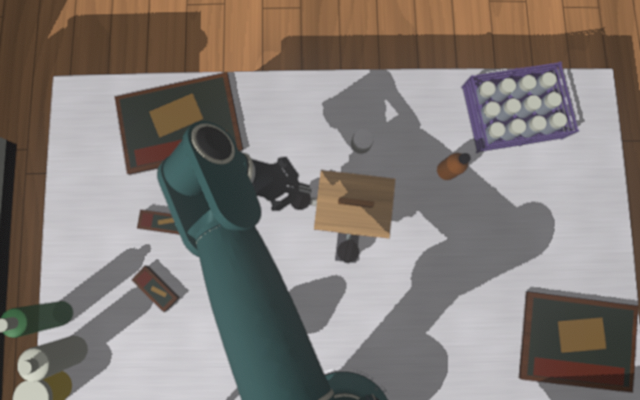

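```bash
python3 -c "
from plant import *
print(sense()['force'],sense()['clock']); print(job_done())"
```

```text
[-0.18549968  0.49098625  0.15446515] 38.175
the job is handed in; nothing more can be done
None
```

I levelled the tray, laid the panel flat in it and put the dust cover on. The job was handed in at 38.2 s with the arm clear of everything; it reports no verdict.

- **Levelling:** I turned the front knob counterclockwise in two goes, 0.70 and then 0.235 rad, and the side knob counterclockwise by 0.32 rad. With the panel in, the tray fit read about -0.004 rad about y and +0.001 to +0.003 about x. I trust those readings to about 0.005 rad. The single views disagreed a little about y: before the panel went in, one read -0.009 and another between -0.001 and +0.004.
- **Panel:** I took the rightmost of the three look-alikes, set it down on a light contact of about 9 N, and saw it lying flat near the middle of the tray. The top camera placed the panel and the tray about 6 mm off from the wrist camera in y. I went by the wrist camera, and the knob grips agreed with it.
- **Cover:** It went round the rim without side force and seated at the expected height with about 7 N. Views from two sides put its edges within about a pixel or two of where a fully closed, level cover should be.
- **Forces:** The first front-knob grip pushed on the tool with about 45 N (about 35 sideways and 28 upwards), well under the wrist limit. Later grips were higher and gentler.
- **Bystanders:** The bottle and tin stand where they were in the last pictures. The arm hid the jar in the final overhead picture, but it was in place in the scene picture taken before I lowered the cover.

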